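Pull a dust hood's flap shut with the hook pole

ROBOT

A 6-joint arm with a two-finger parallel gripper is mounted at the origin on the work surface; the furniture and walls round the work are solid. World frame = base frame: x ahead of the robot, y to its left, z up, the work surface at z = 0. Lengths are in m, angles in rad, forces in N, time in s.
With the tool pointing down it reaches from about 0.375 to 0.9 m from the base axis. Payload 3.1 kg.
Tool frame: the origin (TCP) lies at the very end of the fingers, on their centre line; the grasp point (between the pads) lies 19 mm behind it; z points along the fingers, y is the direction in which the jaws open and shut (so a half turn about z gives the same grasp; the last joint's range is limited). The gripper opens to 85 mm and grips with 20 to 120 N. Pads are 22 mm wide; open, the fingers measure 114 mm over their backs; the gripper's body (76 mm by 85 mm) begins 54 mm behind the grasp point. The pads swing forward as they close: fully open they stand 13 mm farther back than shut.
Start: joints at [1.04, 0.527, 1.433, -0, 1.181, -0.178], TCP at [0.216, 0.586, 0.231] pointing down, gripper open.
Joint ranges: [-3.08, 3.08], [-0.75, 2.2], [0.22, 2.44], [-1.43, 4.57], [0, 2.65], [-2.85, 2.85]. Speed limits (rad/s): [2.79, 2.79, 3.14, 3.14, 3.14, 3.14].

INTERFACE

Orientations are given as a unit quaternion [x, y, z, w].
In Python, from station import * gives the robot as it stands.
- The arm moves only by the tool jog_arm, never from a script. Its argument "motion" is a list of rows, each a list of 5 numbers: the shift along the world's x, y, z in cm, then the turn about the world's z in degrees, then the closure in counts, from 0 (fully open) to 255 (shut). In form: [[tx, ty, tz, yaw, jaw], ...]. A call has 1 to 10 rows; each row shifts and turns the pose as measured when the row begins; what a row does not reach is not made up. A row lasts 1/12 s, in which the tool goes at most 41.7 mm and 7.16 degrees, less where a joint would pass 70% of its speed; a pose out of reach is approached as far as the arm can. A call with a gripper value outside its range is refused whole. The fingers move at their own pace and stop on an object; "squeeze" is the grip in N (left out, the last holds). Time passes only in rows, so rows that do not move let the fingers close. It gives the time, the measured TCP pose, the force and the opening at its end, in the units of the state.
- sense(): the state, without advancing time (a new reading comes with each control period).
- snapshot(name): name is "scene" or "top" or "wrist"; returns a dict with "img" (480x640x3 uint8, red, green, blue), "depth" (480x640 float32, m along the optical axis (not along the pixel's ray), 0 where there is no reading), "intrinsics" (3x3 intrinsics, pixels), "dist_coeffs" ([k1, k2, p1, p2, k3] as OpenCV has them; the pictures are not rectified), "eye" and "attitude" of the camera in the world. Camera axes: x right, y down, z forward; pixel columns grow to the right and rows downward; lengths in m; the calibration is good to about 2 mm. A picture is of the moment at which its call begins.
- sign_off(): hands the job in, once; it reports no verdict.
The state is a dict: "t": time; "q": joint angles; "qd": joint speeds; "tau": joint torques, N m; "tcp_pos": TCP position; "tool_rot": TCP orientation; "force": force on the tool from outside, world axes, zero at the start; "ft_torque": the same for the moment, N m; "finger_gap": opening from 0.0 (shut) to 1.0 (fully open).
Only numpy, scipy, OpenCV 4.12 (cv2) and the standard library are available. Lean on these libraries where they do the work, as an engineer would, in place of code of your own. Each camera call takes 0.05 s, during which the arm holds its last target.

TASK

Shut off the dust hood at the end of the bench: take the wooden hook pole from its rest, drop its hook into the ring eye on the hood's open flap and draw the flap gently towards you until its spring catch snaps and keeps it shut, without straining the eye or the hood. Then unhook the pole and lay it back in its rest the way it was, hook hanging down. Touch the hood with nothing but the pole, and leave the other things on the bench where they are.

Things in the scene. Friction and masses are not known exactly. Their poses are not given: they have to be found in the camera images.
- hood: Light grey sheet-metal dust hood fixed to the bench, 260 wide, 150 deep, 388 mm high, duct rising behind. Origin on the bench at the middle of its front face, x into the hood, z up. Front open from 85 to 295 mm high, 212 mm wide; a lip at 295 mm reaches 16 mm in. Top is a clear sheet: no way in from above. Only the pole may touch it, flap included, with at most 20 N.
- flap_hinge (a point): Middle of the flap's hinge line (along the hood's y), 100 mm above the bench, 40 mm behind the hood's front; axes as the hood's. Hinge is stiff and sprung open: 1 to 5 N of pull at the eye, rising towards shut; let go too soon, the flap returns to about 0.37 rad.
- flap (a joint): Tilt of the steel flap (210 wide, 216 mm high) from upright, rad, positive tipped back (open: 0.38 to 0.50). A bevelled spring bolt over its top edge snaps behind it, taking up to 12 N at the eye in all; 1.5 mm of eye travel later come rubber buffers, about 12 N/mm. Their plate is slotted, so it latches anywhere from -0.055 to 0.08: feel for it. Latched = stays under 0.12 when let go.
- eye (a point): Centre of the level steel ring eye on the flap's front: 19 mm inside, 29 mm outside diameter, wire 5 mm; 30 mm out from the flap towards the robot, 135 mm above the hinge line. Axes turn with the flap: z, the ring's axis, points up the flap, x to the flap. At 0 rad it is 235 mm above the bench, 10 mm behind the hood's front face.
- pole: Hook pole, 0.16 kg: square 16 mm wooden stick from x = -180 to 115 mm, brass ferrule, then 6 mm steel rod bent down at x = 185 mm. Origin on the centre line near the balance point, between the supports of its rest: grip it there across its width from above. x to the hook end, z up; the hook's end is 28 mm below the centre line.
- hook (a point): Point in the bent-down end of the pole (the hook, 6 mm thick), 185 mm from the pole's origin along x, 14 mm below its centre line; the hook's end lies 14 mm lower. Axes as the pole's.
- rest: Wooden rest fixed to the bench: board 270 x 75 x 14 mm, two supports 20 mm thick at x = -85 and 85 mm, each with an upward notch 19 mm wide, 8 mm deep, flared above, bottom 55 mm up. Origin on the bench under its middle, x along the pole's seat, z up. Seated, the pole's origin is 63 mm above this origin (within 12 mm along x), its hook at +x, hanging free past the board.
- sanding_block: Cork sanding block, 61 x 105 x 31 mm, lying on the bench: leave it. Origin under its middle.
- offcut_0: Small wood offcut lying flat, 42 x 85 x 18 mm: leave it. Origin under its middle.

How it is judged:
By the outcome, as a careful person would: the job done as asked, in the order asked, and still so for the second after the job is handed in, with the robot touching nothing.
It also fails if it takes over 72 s, if anything falls off the work surface, if the arm or the gripper's body presses on something with over 40 N, if the wrist force passes 120 N, or if a joint passes its speed limit or range.

## Working session

There is one attempt and no reset: what is moved stays moved. The work goes in short steps, Python scripts to look and compute and a tool call to move; the robot and the scene stay as the last step left them, time stands still between calls to the robot, and variables do not carry over. Pictures are saved under pics/ and viewed, and the job is handed in when it is done.

Besides the shell and the picture viewer there is one more tool, called after "Emit:" as name([rows], argument=value, ...), one row to a line, values as JSON. jog_arm: Moves the arm, as the interface text tells. Its arguments: {"type":"object","properties":{"motion":{"type":"array","items":{"type":"array","items":{"type":"number"}}},"squeeze":{"type":"number"}},"required":["motion"]}

```bash
ls; mkdir -p pics; cat > h.py <<'E'
import numpy as np, cv2, pickle
from station import *
from scipy.spatial.transform import Rotation as R
def snap(n,tag):
    s=snapshot(n); pickle.dump(s,open(f'{tag}.pkl','wb')); cv2.imwrite(f'pics/{tag}.png',s['img'][:,:,::-1]); return s
def load(tag): return pickle.load(open(f'{tag}.pkl','rb'))
def rot(s):
    a=np.array(s['attitude'],float)
    return a if a.shape==(3,3) else R.from_quat(a).as_matrix()
def ray(s,u,v):
    p=cv2.undistortPoints(np.array([[[u,v]]],float),np.array(s['intrinsics']),np.array(s['dist_coeffs']))[0,0]
    return np.array([p[0],p[1],1.0])
def p3(s,u,v,d=None,w=1):
    if d is None:
        k=s['depth'][int(v)-w:int(v)+w+1,int(u)-w:int(u)+w+1]; k=k[k>0]; d=np.median(k)
    return rot(s)@(ray(s,u,v)*d)+np.array(s['eye'])
def atz(s,u,v,z):
    r=rot(s)@ray(s,u,v); e=np.array(s['eye']); return e+r*(z-e[2])/r[2]
def proj(s,P):
    Rm=rot(s).T; t=-Rm@np.array(s['eye'])
    return cv2.projectPoints(np.array(P,float).reshape(-1,1,3),cv2.Rodrigues(Rm)[0],t,np.array(s['intrinsics']),np.array(s['dist_coeffs']))[0][:,0]
def cloud(s):
    d=s['depth']; v,u=np.mgrid[:480,:640]
    p=cv2.undistortPoints(np.stack([u,v],-1).reshape(-1,1,2).astype(float),np.array(s['intrinsics']),np.array(s['dist_coeffs']))[:,0]
    c=np.c_[p,np.ones(len(p))]*d.reshape(-1,1)
    return (c@rot(s).T+np.array(s['eye'])).reshape(480,640,3)
def crop(tag,u0,v0,u1,v1,f,out):
    i=cv2.imread(f'pics/{tag}.png')[v0:v1,u0:u1]; cv2.imwrite(f'pics/{out}.png',cv2.resize(i,None,fx=f,fy=f,interpolation=cv2.INTER_CUBIC))
E
python3 - <<'E'
from h import *
for n in ['scene','top','wrist']:
    s=snap(n,n+'0'); print(n,s['eye'],s['attitude'],s['intrinsics'],s['dist_coeffs'])
print(sense())
E
```

```text
pics
scene [-0.28253634 -0.08807694  1.05708368] [ 0.69690255 -0.61346031  0.24098395 -0.2827013 ] [[531.99747159   0.         324.24536374]
 [  0.         531.99747159 228.65329039]
 [  0.           0.           1.        ]] [-0.041013  0.        0.        0.        0.      ]
top [0.23588028 0.0899744  1.23014169] [-0.65284841  0.7458836  -0.09823775  0.08829475] [[500.23922384   0.         313.80546488]
 [  0.         500.23922384 234.89141763]
 [  0.           0.           1.        ]] [-0.07471789  0.          0.          0.          0.        ]
wrist [0.14907336 0.61064364 0.3748166 ] [0.8117746  0.56655117 0.08045022 0.11648832] [[431.39449513   0.         323.75014775]
 [  0.         431.39449513 243.08074572]
 [  0.           0.           1.        ]] [-0.02565215  0.          0.          0.          0.        ]
{'t': 0.15, 'q': array([ 1.03950719e+00,  5.28249469e-01,  1.43361720e+00, -5.39538546e-06,
        1.18142725e+00, -1.78501543e-01]), 'qd': array([ 0.00141747, -0.0021394 , -0.00446716, -0.00047628,  0.00018707,
       -0.00016534]), 'tau': array([ 1.05170227e-03, -4.42745483e+01, -1.78275669e+01, -2.50499097e-04,
        5.60397151e-03, -1.19800328e-05]), 'tcp_pos': array([0.21563312, 0.5860267 , 0.23055744]), 'tool_rot': array([ 1.75479405e-01,  9.84482735e-01, -7.98493411e-04, -2.93249853e-04]), 'force': array([-0.29690887, -0.46834966, -0.22196597]), 'ft_torque': array([-0.01411728,  0.01398615, -0.04889718]), 'finger_gap': 1.000575939625448}
```

View pics/scene0.png

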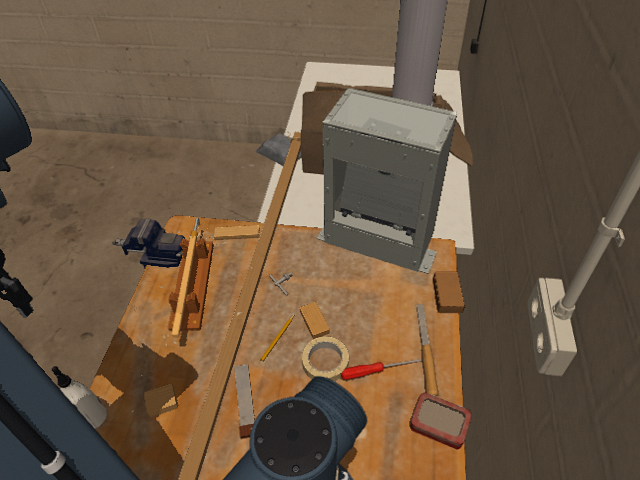

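View pics/top0.png

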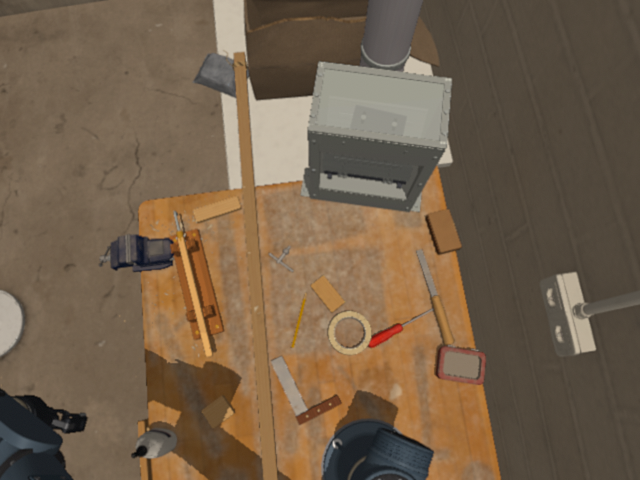

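View pics/wrist0.png

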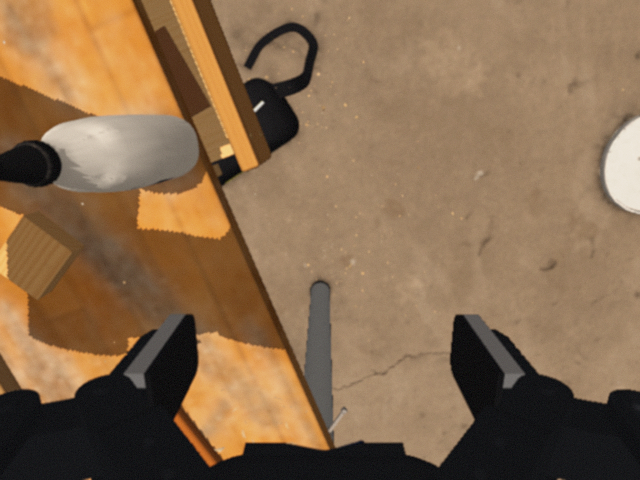

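Scene and top views: the pole in its rest runs about (180,215)-(208,355) in the top view, hook far. The hood is at (375,150), with the open flap inside it. A long beam crosses the bench at column 250. Next I'll enlarge these and measure.

```bash
python3 - <<'E'
from h import *
crop('top0',130,190,260,370,4,'c1'); crop('scene0',300,80,480,280,4,'c2'); 
s=load('top0')
c=cloud(s)
for n,u,v in [('hooktip',180,215),('pole mid',193,285),('pole end',208,352),('rest board',210,300),('beam',250,200),('beam2',258,330),('beam3',241,80),('vise',140,250),('bench',290,230),('hoodtop fl',310,140),('hoodtop fr',440,148),('hoodtop bl',322,66),('hoodtop br',448,78),('bottlle',150,440),('block',442,230),('offcut',326,293),('offcut2',217,208),('flap',360,180)]:
    print(n,p3(s,u,v).round(3))
E
```

```text
hooktip [ 0.667  0.387 -0.001]
pole mid [0.465 0.35  0.07 ]
pole end [0.306 0.327 0.072]
rest board [0.434 0.324 0.014]
beam [0.675 0.2   0.021]
beam2 [0.346 0.214 0.023]
beam3 [1.029 0.192 0.02 ]
vise [0.56  0.465 0.093]
bench [0.588 0.109 0.   ]
hoodtop fl [0.663 0.044 0.348]
hoodtop fr [ 0.599 -0.192  0.382]
hoodtop bl [0.797 0.002 0.388]
hoodtop br [ 0.739 -0.235  0.389]
bottlle [0.136 0.455 0.123]
block [ 0.528 -0.268  0.033]
offcut [0.413 0.041 0.02 ]
offcut2 [0.666 0.287 0.017]
flap [ 0.664 -0.076  0.095]
```

View pics/c1.png

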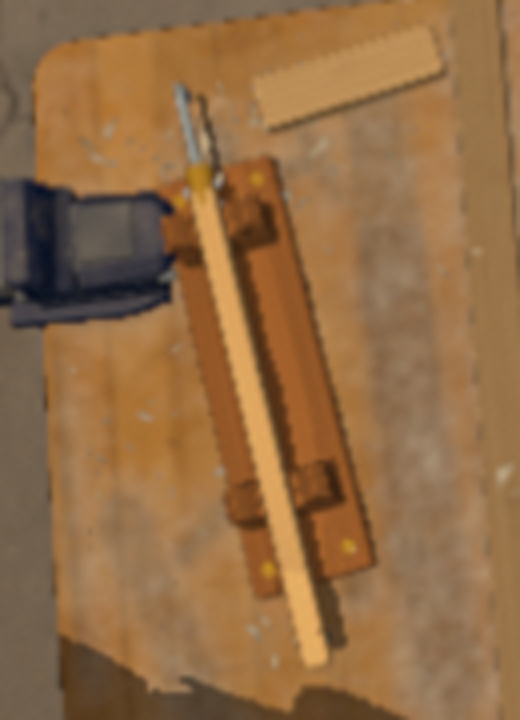

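View pics/c2.png

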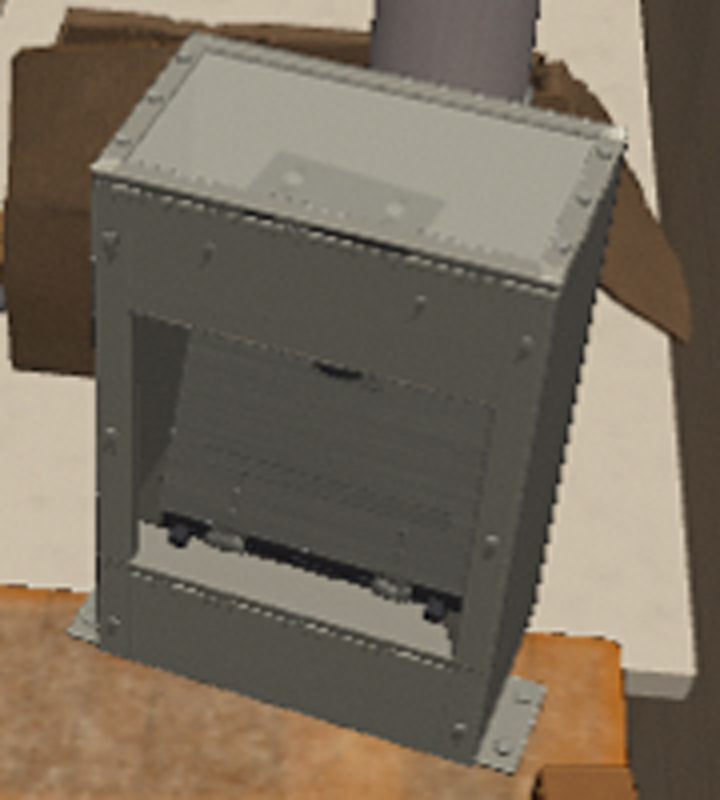

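```bash
python3 - <<'E'
from h import *
s=load('top0')
a=atz(s,208.25,354.5,.071);b=atz(s,180.75,234.5,.071);h=atz(s,175,212,.066)
print('pole',a,b,h, np.degrees(np.arctan2(*(b-a)[1::-1])), np.linalg.norm(b-a), np.linalg.norm(h-a))
c=cloud(s)
sc=load('scene0'); cc=cloud(sc)
# pole pts: z .065-.08 near
for nm,C in (('top',c),('scene',cc)):
    m=(C[...,2]>.066)&(C[...,2]<.078)&(C[...,0]>.25)&(C[...,0]<.6)&(C[...,1]>.28)&(C[...,1]<.42)
    P=C[m]; d=(b-a)[:2]/np.linalg.norm((b-a)[:2]); n=np.array([-d[1],d[0]])
    o=(P[:,:2]-a[:2]); P=P[(abs(o@n)<.014)]
    vx,vy,x0,y0=cv2.fitLine(P[:,:2].astype(np.float32),cv2.DIST_HUBER,0,.01,.01)[:,0]
    t=(P[:,:2]-[x0,y0])@[vx,vy]
    print(nm,len(P),np.degrees(np.arctan2(vy,vx)),x0,y0,P[:,2].mean(),'ends',np.array([x0,y0])+t.min()*np.array([vx,vy]),np.array([x0,y0])+t.max()*np.array([vx,vy]),np.ptp(t))
print('scene corners', atz(sc,323.25,122.5,.388),atz(sc,439.25,152.5,.388),atz(sc,325,241,0),atz(sc,419.5,270.5,0))
# front plane
def plane(P):
    for _ in range(5):
        m=P.mean(0); n=np.linalg.svd(P-m)[2][2]; r=(P-m)@n; P=P[abs(r)<max(2.5*np.std(r),.001)]
    return m,n*np.sign(-n[0]),np.std(r),len(P)
mask=np.zeros((480,640),np.uint8)
def poly(pts): 
    k=np.zeros((480,640),np.uint8); cv2.fillPoly(k,[np.array([(300+x/4,80+y/4) for x,y in pts],np.int32)],1); return k.astype(bool)&(sc['depth']>0)
k=poly([(115,200),(535,300),(520,390),(130,305)]); m1,n1,sd,N=plane(cc[k]);print('front up',m1,n1,sd,N,np.degrees(np.arctan2(-n1[1],-n1[0])))
k=poly([(125,590),(460,680),(460,740),(125,640)]); m2,n2,sd,N=plane(cc[k]);print('front low',m2,n2,sd,N,np.degrees(np.arctan2(-n2[1],-n2[0])))
k=poly([(210,370),(300,385),(470,425),(440,580),(200,500)]); m3,n3,sd,N=plane(cc[k]);print('flap',m3,n3,sd,N, 'tilt',np.arcsin(n3[2]))
E
```

```text
pole [0.30081509 0.32738072 0.071     ] [0.5918444 0.3709988 0.071    ] [0.65266132 0.38286116 0.066     ] 8.523774179742333 0.2942798004704607 0.35622865092100864
top 873 9.147356 0.44614765 0.35033506 0.07067544279873951 ends [0.29815619 0.3265052 ] [0.5989867  0.37494549] 0.30470552722380567
scene 700 8.946745 0.43578556 0.3504412 0.07016696352841144 ends [0.2928599  0.32794015] [0.59995699 0.37628699] 0.31087945893532953
scene corners [0.66051241 0.04628489 0.388     ] [ 0.58593658 -0.19895457  0.388     ] [0.66913631 0.04751681 0.        ] [ 0.59751263 -0.20499035  0.        ]
front up [ 0.62833308 -0.07897351  0.33924537] [-0.96171498  0.27401776 -0.00430941] 0.0015875843794875646 2499 -15.903639495432452
front low [ 0.62683294 -0.08329079  0.04586746] [-0.96106464  0.27599849 -0.01340122] 0.0016797426169564483 1254 -16.023003787425512
flap [ 0.6908737  -0.09636207  0.15765778] [-0.86988548  0.24907207  0.42574917] 0.0025446962230024055 2391 tilt 0.4397896774998622
```

```bash
python3 - <<'E'
from h import *
F=np.array([.6284,-.0777,0]);X=np.array([.9617,-.274,0]);Y=np.array([.274,.9617,0]);Z=np.array([0,0,1.])
th=.44
E=F+X*(.04-.03*np.cos(th)+.135*np.sin(th))+Z*(.1+.135*np.cos(th)+.03*np.sin(th)); print(E)
n=np.array([-X*np.cos(th)+Z*np.sin(th)])[0]
for t in ['scene0','top0']:
    s=load(t); print(t,proj(s,[E,E-X*.0145,E+Y*.0145,E-Y*.0145,F+Z*.295-Y*0+X*.016]))
crop('scene0',330,140,440,240,7,'c3');crop('top0',300,130,440,210,5,'c4')
s=load('scene0');print(p3(s,384,172),p3(s,384,176))
E
```

```text
[ 0.69606452 -0.09697844  0.23491966]
scene0 [[385.79672829 171.57862227]
 [383.80506481 175.26049395]
 [380.02086349 170.04820575]
 [391.60852576 173.11933045]
 [379.83958915 165.51822385]]
top0 [[372.55436593 141.45555443]
 [371.81255751 147.47829   ]
 [365.95019714 140.56796093]
 [379.16176206 142.34631483]
 [372.79548043 152.55592339]]
[ 0.68541718 -0.09278437  0.24215567] [ 0.71521544 -0.09380969  0.20440735]
```

View pics/c3.png

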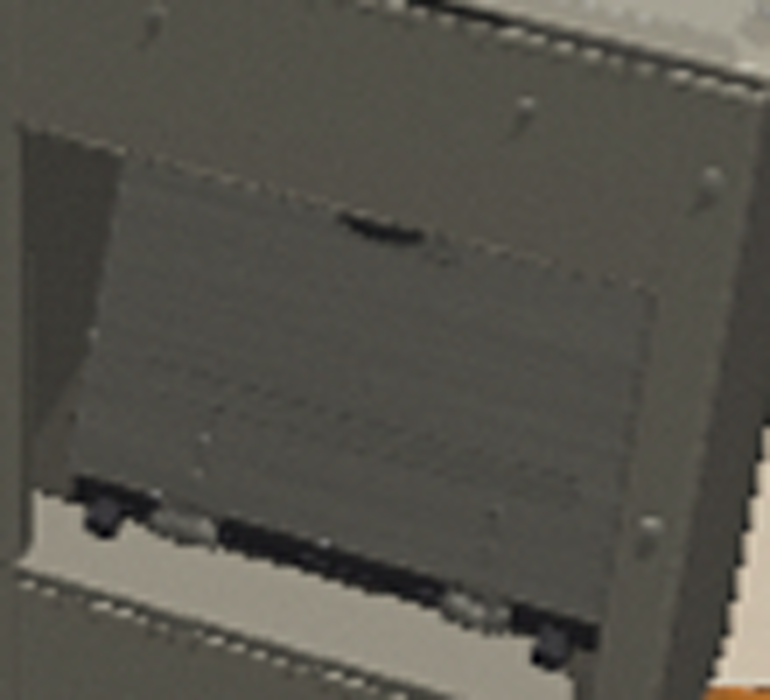

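View pics/c4.png

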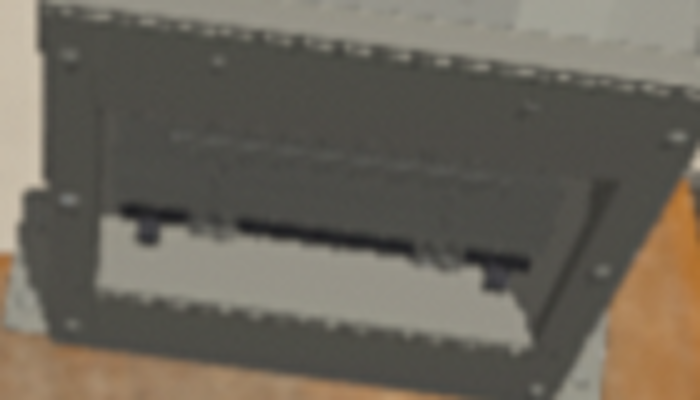

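Emit:
jog_arm([
  [1.5,-1.3,0,2,0],
  [2.6,-2.3,0,3,0],
  [3,-2.6,0,3,0],
  [3,-2.6,0,3,0],
  [3,-2.6,0,3,0],
  [3,-2.6,0,3,0],
  [3,-2.6,0,3,0],
  [2.5,-2.2,0,3,0],
  [2,-1.8,0,3,0],
  [1,-0.8,0,1,0],
], squeeze=60)

```text
t: 0.98
tcp_pos: [0.4653, 0.3631, 0.2273]
tool_rot: [-0.076, 0.997, -0.002, -0.002]
force: [-0.5, 0.0, -0.7]
finger_gap: 1.002
```

```bash
python3 - <<'E'
from h import *
s=snap('wrist','w1')
st=sense();print(st['tcp_pos'],R.from_quat(st['tool_rot']).as_matrix()[:,1])
C=cloud(s)
m=(C[...,2]>.066)&(C[...,2]<.078)&(C[...,0]>.25)&(C[...,0]<.62)&(C[...,1]>.30)&(C[...,1]<.42)&(s['depth']>0)
P=C[m]; P=P[abs(P[:,1]-(.355+(P[:,0]-.477)*.158))<.012]
vx,vy,x0,y0=cv2.fitLine(P[:,:2].astype(np.float32),cv2.DIST_HUBER,0,.01,.01)[:,0]
print(len(P),np.degrees(np.arctan2(vy,vx)),x0,y0+(.477-x0)*vy/vx,P[:,2].mean())
E
```

```text
[0.466921   0.36224516 0.22724332] [-0.1507586   0.9885571  -0.00516698]
8936 9.307725 0.44885173 0.35754728 0.07223044687607699
```

View pics/w1.png

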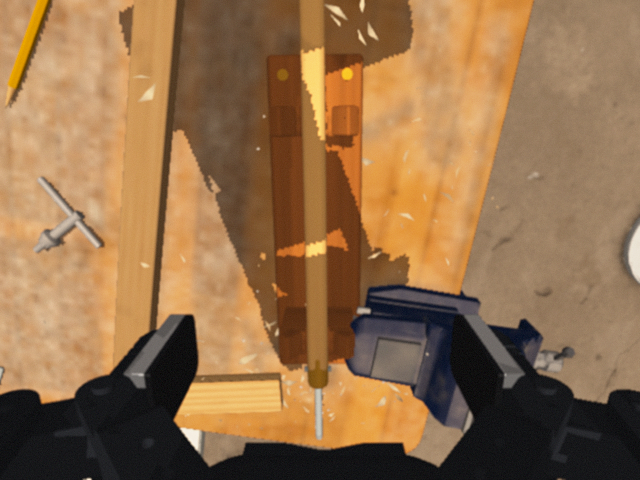

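```bash
python3 - <<'E'
from h import *
s=load('w1'); C=cloud(s)
print('ferrule',atz(s,317,363,.071),atz(s,319,385,.071),'rodend',atz(s,320,437,.066))
print('line at row 250',atz(s,304.5,250,.071),atz(s,328,250,.071), atz(s,301,50,.071),atz(s,324.5,50,.071))
for n,u,v in [('vise corner',362,292),('vise',356,330),('v',470,305),('sup1',345,120),('sup2',335,325)]: print(n,p3(s,u,v).round(3))
O=np.array([.477,.356]);a=np.radians(9.1);d=np.array([np.cos(a),np.sin(a)]);n=np.array([-d[1],d[0]])
m=(C[...,2]>.03)&(s['depth']>0)&(s['depth']<.5)
P=C[m]; q=np.c_[(P[:,:2]-O)@d,(P[:,:2]-O)@n,P[:,2]]
k=(abs(q[:,0])<.06)&(abs(q[:,1])>.014)&(abs(q[:,1])<.08)&(s['depth'][m]>.22)
print(k.sum(), q[k].min(0) if k.any() else 0,q[k].max(0) if k.any() else 0)
E
```

```text
ferrule [0.57962936 0.37460657 0.071     ] [0.59925224 0.3791749  0.071     ] rodend [0.65321402 0.38812488 0.066     ]
line at row 250 [0.48866718 0.35173756 0.071     ] [0.48602681 0.36867555 0.071     ] [0.35524548 0.33044326 0.071     ] [0.35294227 0.34545908 0.071     ]
vise corner [0.542 0.41  0.002]
vise [0.549 0.401 0.066]
v [0.535 0.507 0.014]
sup1 [0.394 0.366 0.073]
sup2 [0.554 0.385 0.053]
0 0 0
```

Emit:
jog_arm([
  [0.3,-0.3,-1.5,0.5,0],
  [0.2,-0.3,-2.5,0,0],
  [0,0,-3,0,0],
  [0,0,-3,0,0],
  [0,0,-2.5,0,0],
  [0,0,-1.5,0,0],
  [0,0,-0.5,0,0],
  [0,0,0,0,0],
])

```text
t: 1.7
tcp_pos: [0.4728, 0.356, 0.0776]
tool_rot: [-0.076, 0.997, -0.001, 0.0]
force: [-0.3, -0.5, -0.9]
finger_gap: 0.999
```

Emit:
jog_arm([
  [0,0,-1,0,0],
  [0,0,-1.3,0.3,0],
  [0,0,-0.8,0,0],
  [0,0,-0.3,0,0],
  [0,0,0,0,0],
])

```text
t: 2.12
tcp_pos: [0.4746, 0.3585, 0.0448]
tool_rot: [-0.08, 0.997, 0.0, 0.003]
force: [-0.6, 0.2, -0.3]
finger_gap: 1.003
```

Emit:
jog_arm([
  [0,0,0,0,100],
  [0,0,0,0,150],
  [0,0,0,0,170],
  [0,0,0,0,185],
])

```text
t: 2.45
tcp_pos: [0.476, 0.3594, 0.0471]
tool_rot: [-0.079, 0.997, 0.001, 0.005]
force: [0.1, 0.4, -0.0]
finger_gap: 0.454
```

```bash
python3 - <<'E'
from h import *
st=sense();print(st['t'],st['tcp_pos'],R.from_quat(st['tool_rot']).as_matrix()[:,1:],st['force'],st['finger_gap'])
snap('wrist','w2')
E
```

```text
2.45 [0.47603264 0.35940537 0.04710516] [[-0.15843983  0.01076274]
 [ 0.98736725  0.00340401]
 [ 0.00165587 -0.99993629]] [ 0.0519824   0.43450608 -0.03856912] 0.45393058763228505
```

View pics/w2.png

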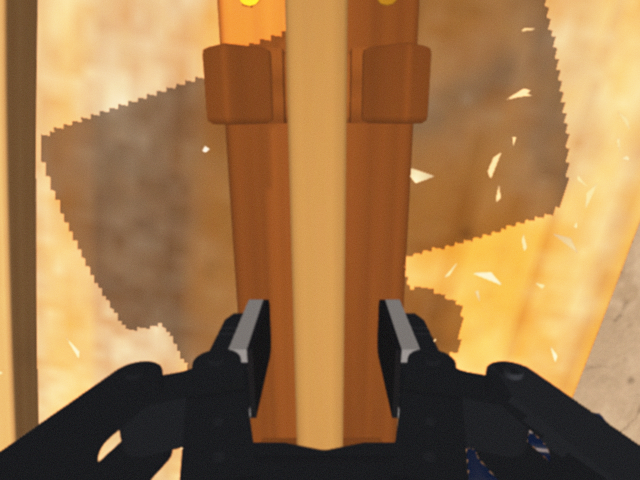

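Emit:
jog_arm([
  [0,0,0,0,215],
  [0,0,0,0,255],
  [0,0,0,0,255],
  [0,0,0,0,255],
], squeeze=80)

```text
t: 2.83
tcp_pos: [0.4763, 0.3592, 0.0478]
tool_rot: [-0.08, 0.997, 0.001, 0.006]
force: [-0.5, -0.2, -0.9]
finger_gap: 0.167
```

```bash
python3 - <<'E'
from h import *
st=sense();print(st['t'],st['tcp_pos'],R.from_quat(st['tool_rot']).as_matrix()[:,1:],st['force'],st['ft_torque'],st['finger_gap'])
E
```

```text
2.8333 [0.47629177 0.3591835  0.04778509] [[-0.15863868  0.01165629]
 [ 0.98733552  0.0034251 ]
 [ 0.0015327  -0.9999262 ]] [-0.52569251 -0.1661146  -0.898262  ] [-0.02148132 -0.00574846  0.01702992] 0.16725875421348657
```

Emit:
jog_arm([
  [0,0,0,0,255],
  [0,0,1,0,255],
  [0,0,2.5,0,255],
  [0,0,3,0,255],
], squeeze=110)

```text
t: 3.17
tcp_pos: [0.4712, 0.3566, 0.1085]
tool_rot: [-0.079, 0.997, -0.002, -0.002]
force: [0.6, 0.6, -0.7]
finger_gap: 0.162
```

```bash
python3 - <<'E'
from h import *
st=sense();print(st['t'],st['tcp_pos'],R.from_quat(st['tool_rot']).as_matrix()[:,1:],st['force'],st['ft_torque'],st['finger_gap'])
E
```

```text
3.1667 [0.47123672 0.35659649 0.10851466] [[-0.15791005 -0.00307468]
 [ 0.98744907 -0.00348622]
 [-0.00295698 -0.9999892 ]] [ 0.62005884  0.62533699 -0.66992023] [-0.04519301 -0.0525116   0.00625291] 0.16227337465419536
```

Emit:
jog_arm([
  [0,0,3,0,255],
  [-0.5,-1,3.5,-1,255],
  [-1,-2.5,3,-2,255],
  [-1,-3,2.5,-2,255],
  [-0.8,-3,2,-2,255],
  [-0.5,-3,1,-2,255],
  [-0.5,-3,0,-2,255],
  [-0.3,-3,0,-2,255],
  [0,-3,0,-2,255],
  [0,-1.5,0,-1,255],
])

```text
t: 4.0
tcp_pos: [0.4229, 0.1233, 0.2776]
tool_rot: [0.063, 0.998, 0.002, 0.009]
force: [-0.3, -0.3, -1.6]
finger_gap: 0.159
```

```bash
python3 - <<'E'
from h import *
st=sense();print(st['t'],st['tcp_pos'],R.from_quat(st['tool_rot']).as_matrix()[:,1:],st['force'],st['ft_torque'],st['finger_gap'])
snap('scene','s1');snap('top','t1')
E
```

```text
4.0 [0.42287211 0.1233138  0.27759163] [[ 0.12481355  0.01869239]
 [ 0.99217053  0.00206504]
 [ 0.00438271 -0.99982315]] [-0.25755521 -0.3248238  -1.62661285] [ 0.00452636 -0.00625288  0.03169518] 0.159352884599545
```

View pics/s1.png

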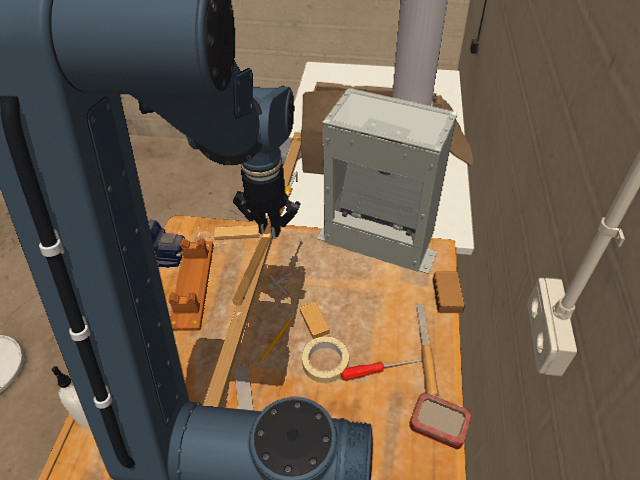

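View pics/t1.png

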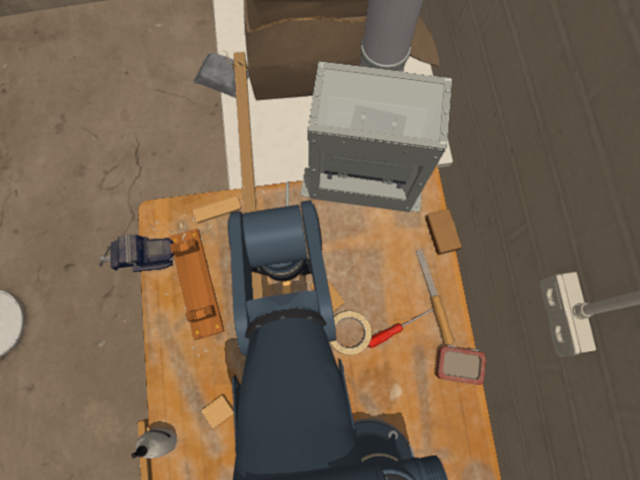

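```bash
python3 - <<'E'
from h import *
crop('s1',220,150,340,260,6,'c5');crop('t1',260,160,320,220,10,'c6')
E
```

```text
(no output)
```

View pics/c5.png

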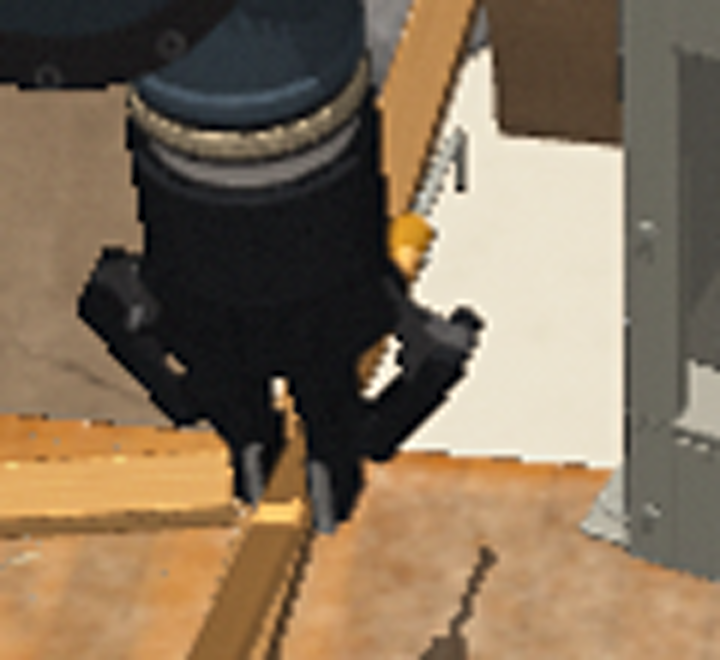

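View pics/c6.png

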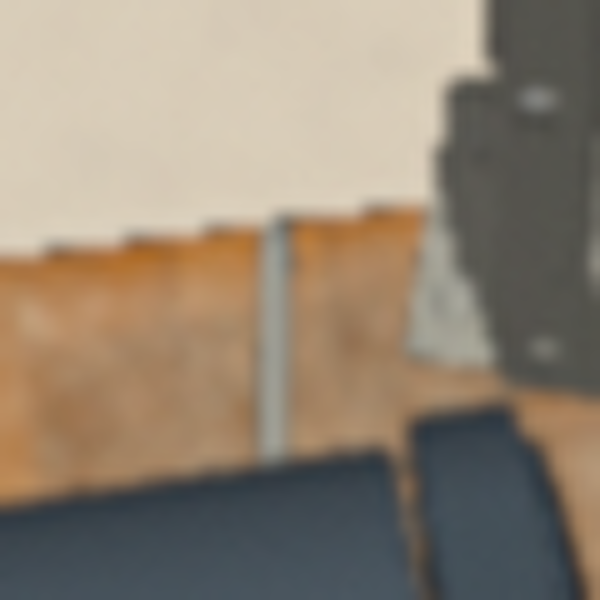

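```bash
cat >> h.py <<'E'
def tri(obs):
    A=np.zeros((3,3));b=np.zeros(3)
    for s,u,v in obs:
        r=rot(s)@ray(s,u,v); r/=np.linalg.norm(r); M=np.eye(3)-np.outer(r,r); A+=M;b+=M@np.array(s['eye'])
    p=np.linalg.solve(A,b); return p,[proj(s,[p])[0].round(1) for s,_,_ in obs]
def ho(P):
    d=np.asarray(P)-np.array([.6284,-.0777,0]); return np.array([d@[.9617,-.274,0],d@[.274,.9617,0],d[2]])
E
python3 - <<'E'
from h import *
s=load('s1');t=load('t1')
p,e=tri([(s,296.5,172),(t,287.8,182.5)]);print(p,e)
T=np.array([.42287,.12331,.2776]);d=np.array([.992,-.1248,0]);n=np.array([.1248,.992,0])
r=p-T;print('along',r@d,'lat',r@n,'z',r[2])
# hook end on vertical plane at same horiz pos
q=rot(s)@ray(s,296.8,181); e=np.array(s['eye']); k=((p-e)@d-.003)/(q@d); print('hook end',e+q*k)
# tail etc.
for P in [T+d*.185+[0,0,.019],T+d*.115+[0,0,.019+.008]]: print(proj(s,[P]),proj(t,[P]))
E
```

```text
[0.60235714 0.09807538 0.29323254] [array([297.1, 171.9]), array([287.2, 182.8])]
along 0.1812005269468615 lat -0.0026327490364340717 z 0.015632536628691907
hook end [0.59949926 0.09939732 0.2688514 ]
[[296.34941633 169.46470467]] [[285.81747798 180.42979068]]
[[286.59454476 187.3445486 ]] [[285.29179008 212.63505182]]
```

Emit:
jog_arm([
  [0,-2.5,0,-1.5,255],
  [0,-3,0,-2,255],
  [0,-3,0,-2,255],
  [0.2,-3,-0.5,-2,255],
  [0.2,-2,-0.5,-1,255],
  [0,-0.8,-0.3,0,255],
  [0,0,0,0,255],
  [0,0,0,0,255],
])

```text
t: 4.77
tcp_pos: [0.428, -0.018, 0.2667]
tool_rot: [0.137, 0.991, 0.005, 0.012]
force: [-0.3, 0.2, -1.7]
finger_gap: 0.164
```

```bash
cat >> h.py <<'E'
def stt():
    st=sense(); M=R.from_quat(st['tool_rot']).as_matrix()
    print('t',round(st['t'],2),'tcp',st['tcp_pos'].round(4),'poleyaw',np.degrees(np.arctan2(M[1,1],M[0,1])).round(2)-90,'toolz',M[:,2].round(4),'F',st['force'].round(2),'M',st['ft_torque'].round(2),'gap',round(st['finger_gap'],3),'Fx_hood',(st['force']@[.9617,-.274,0]).round(2)); print('hood tcp',ho(st['tcp_pos']).round(4))
    return st
E
python3 - <<'E'
from h import *
stt()
snap('scene','s2');snap('top','t2'); crop('s2',280,80,480,240,4,'c7')
E
```

```text
t 4.77 tcp [ 0.428  -0.018   0.2667] poleyaw -15.689999999999998 toolz [ 0.0251  0.0059 -0.9997] F [-0.35  0.22 -1.7 ] M [-0.02  0.05  0.01] gap 0.164 Fx_hood -0.4
hood tcp [-0.2091  0.0025  0.2667]
```

View pics/s2.png

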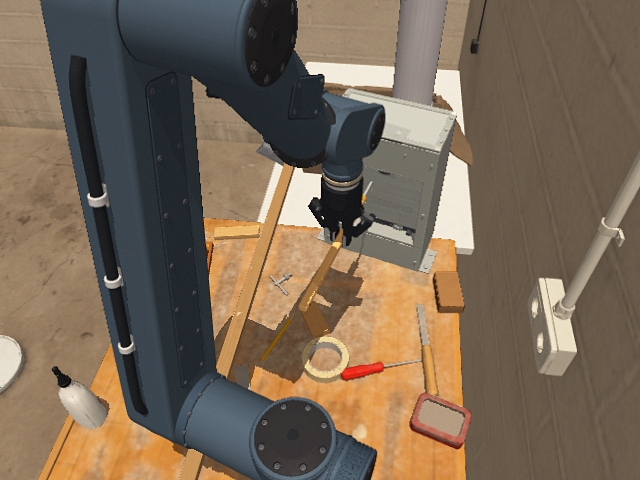

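View pics/t2.png

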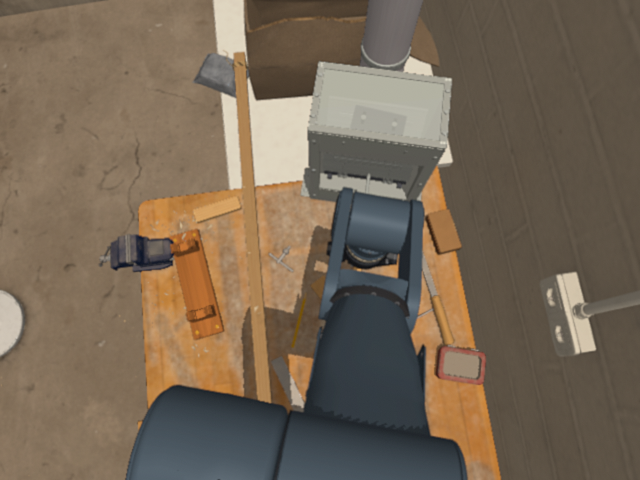

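```bash
python3 - <<'E'
from h import *
crop('s2',340,160,420,240,8,'c7');crop('t2',340,160,400,210,10,'c8')
E
```

```text
(no output)
```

View pics/c7.png

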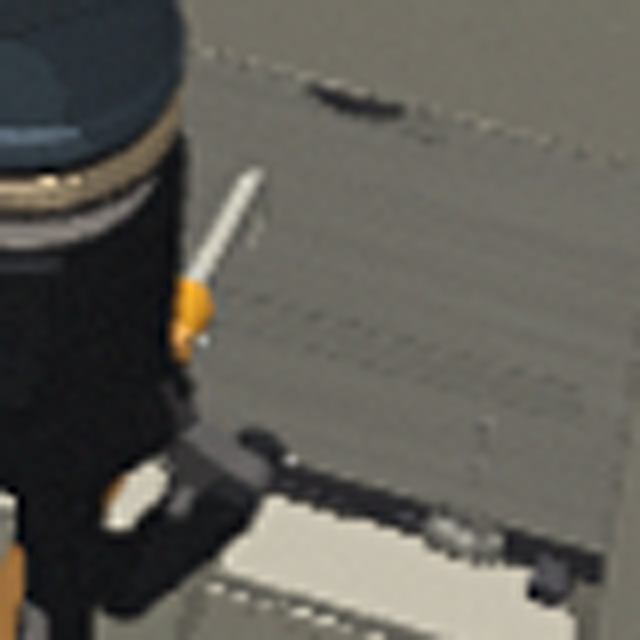

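View pics/c8.png

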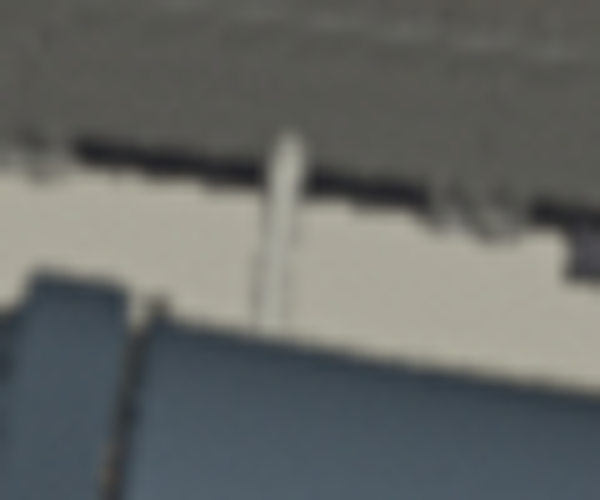

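```bash
python3 - <<'E'
from h import *
s=load('s2');t=load('t2')
p,e=tri([(s,372.25,181.7),(t,369,173.3)]);print(p,e,'hood',ho(p))
# hook centre (bend) predicted by tool
st=sense();M=R.from_quat(st['tool_rot']).as_matrix();x=-M[:,0];print('polex',x)
for L in (.179,):
    P=st['tcp_pos']-M[:,2]*.019+x*L;print('pred',P,ho(P),proj(s,[P]),proj(t,[P]))
F=np.array([.6284,-.0777,0]);X=np.array([.9617,-.274,0]);Y=np.array([.274,.9617,0]);Z=np.array([0,0,1.])
th=.44;c,si=np.cos(th),np.sin(th)
E=F+X*(.04-.03*c+.135*si)+Z*(.1+.135*c+.03*si)
n=-X*c+Z*si; up=X*si+Z*c
print('rim',proj(s,[E+n*.0145-up*.0025,E+n*.0145+Y*.000+up*.0025,E+n*.0072+Y*.0126,E+n*.0072-Y*.0126]))
E
```

```text
[ 0.60615273 -0.06918505  0.27882587] [array([372.5, 181.6]), array([368.7, 173.4])] hood [-0.02372829  0.00209308  0.27882587]
polex [ 0.96282826 -0.26914635  0.02284697]
pred [ 0.59977499 -0.06573837  0.28982882] [-0.03080616  0.00366025  0.28982882] [[370.99799674 179.62781104]] [[368.12493573 174.47841254]]
rim [[383.96431684 173.91243677]
 [384.39382615 171.89722567]
 [379.95328574 170.89521424]
 [390.06918937 173.58091957]]
```

Emit:
jog_arm([
  [0,-0.4,-0.3,0,255],
  [1,-0.3,0,0,255],
  [1.5,-0.4,0,0,255],
  [1.5,-0.4,0,0,255],
  [1.5,-0.4,0,0,255],
  [1,-0.3,0,0,255],
  [0,0,0,0,255],
])

```text
t: 5.45
tcp_pos: [0.4982, -0.0349, 0.264]
tool_rot: [0.131, 0.991, 0.005, 0.013]
force: [0.2, -0.5, -0.6]
finger_gap: 0.165
```

```bash
python3 - <<'E'
from h import *
stt()
snap('scene','s3');snap('top','t3'); crop('s3',340,140,430,230,8,'c9')
E
```

```text
t 5.45 tcp [ 0.4982 -0.0349  0.264 ] poleyaw -15.010000000000005 toolz [ 0.0279  0.0071 -0.9996] F [ 0.21 -0.49 -0.58] M [-0.05  0.02  0.04] gap 0.165 Fx_hood 0.33
hood tcp [-0.137   0.0055  0.264 ]
```

View pics/c9.png

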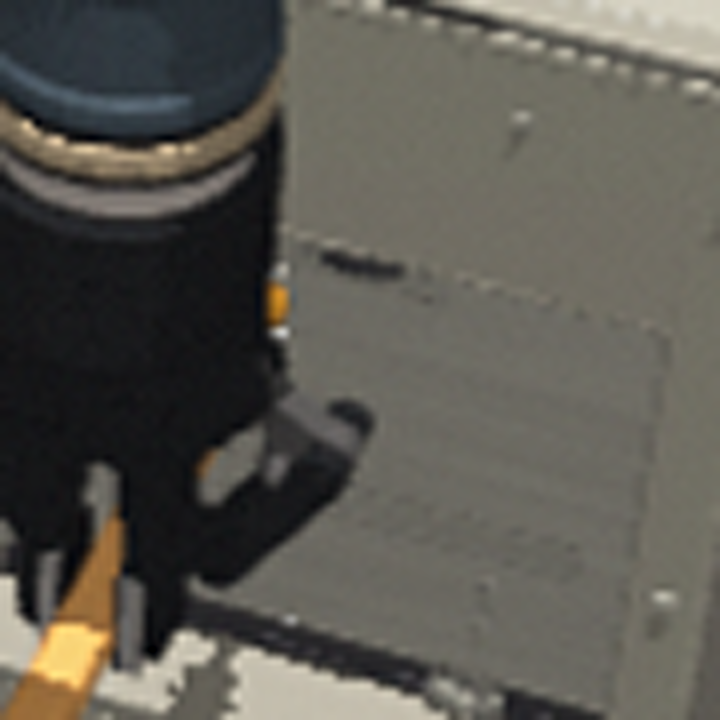

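Emit:
jog_arm([
  [-0.1,-0.35,0,-0.5,255],
  [-0.1,-0.35,0,-0.4,255],
  [0,0,0,0,255],
])

```text
t: 5.8
tcp_pos: [0.4911, -0.0401, 0.2631]
tool_rot: [0.138, 0.99, 0.006, 0.01]
force: [-0.3, -0.4, -2.5]
finger_gap: 0.162
```

```bash
python3 - <<'E'
from h import *
stt()
E
```

```text
t 5.8 tcp [ 0.4911 -0.0401  0.2631] poleyaw -15.89 toolz [ 0.0213  0.0087 -0.9997] F [-0.29 -0.4  -2.53] M [ 0.03  0.04 -0.03] gap 0.162 Fx_hood -0.17
hood tcp [-0.1423 -0.0014  0.2631]
```

Emit:
jog_arm([
  [1,-0.29,0,0,255],
  [1.2,-0.34,0,0,255],
  [0.8,-0.23,0,0,255],
  [0,0,0,0,255],
])

```text
t: 6.13
tcp_pos: [0.5231, -0.0497, 0.2638]
tool_rot: [0.139, 0.99, 0.006, 0.011]
force: [-0.3, 0.5, -0.8]
finger_gap: 0.162
```

```bash
python3 - <<'E'
from h import *
stt()
snap('scene','s4');crop('s4',340,140,430,230,8,'c10')
E
```

```text
t 6.13 tcp [ 0.5231 -0.0497  0.2638] poleyaw -15.969999999999999 toolz [ 0.0227  0.0085 -0.9997] F [-0.26  0.49 -0.8 ] M [ 0.   -0.   -0.04] gap 0.162 Fx_hood -0.39
hood tcp [-0.1089 -0.002   0.2638]
```

View pics/c10.png

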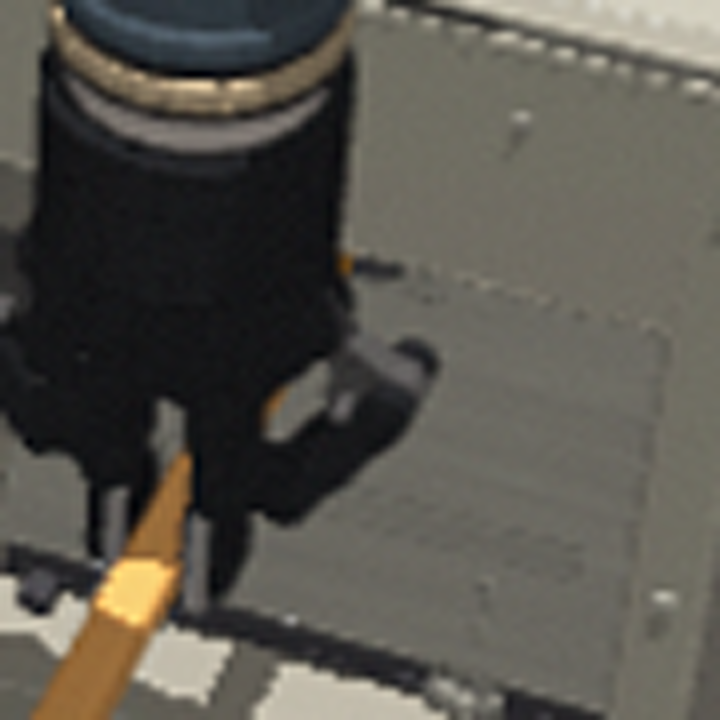

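Emit:
jog_arm([
  [0,0,-0.4,0,255],
  [0,0,-0.5,0,255],
  [0,0,-0.2,0,255],
])

```text
t: 6.43
tcp_pos: [0.5225, -0.0494, 0.2517]
tool_rot: [0.139, 0.99, 0.006, 0.01]
force: [0.5, 0.2, -1.8]
finger_gap: 0.158
```

```bash
python3 - <<'E'
from h import *
stt()
E
```

```text
t 6.43 tcp [ 0.5225 -0.0494  0.2517] poleyaw -15.959999999999994 toolz [ 0.0212  0.009  -0.9997] F [ 0.48  0.21 -1.81] M [ 0.04 -0.    0.06] gap 0.158 Fx_hood 0.41
hood tcp [-0.1096 -0.0018  0.2517]
```

Emit:
jog_arm([
  [0,0,-0.4,0,255],
  [0,0,-0.2,0,255],
])

```text
t: 6.6
tcp_pos: [0.5216, -0.049, 0.2445]
tool_rot: [0.139, 0.99, 0.006, 0.009]
force: [-0.0, 0.4, -0.6]
finger_gap: 0.167
```

```bash
python3 - <<'E'
from h import *
stt()
E
```

```text
t 6.6 tcp [ 0.5216 -0.049   0.2445] poleyaw -15.939999999999998 toolz [ 0.0194  0.0096 -0.9998] F [-0.02  0.38 -0.58] M [-0.03  0.05 -0.04] gap 0.167 Fx_hood -0.12
hood tcp [-0.1106 -0.0017  0.2445]
```

Emit:
jog_arm([
  [0,0,-0.4,0,255],
  [0,0,-0.2,0,255],
])

```text
t: 6.77
tcp_pos: [0.5209, -0.0488, 0.2376]
tool_rot: [0.139, 0.99, 0.006, 0.008]
force: [0.6, -0.5, -1.2]
finger_gap: 0.166
```

```bash
python3 - <<'E'
from h import *
stt()
E
```

```text
t 6.77 tcp [ 0.5209 -0.0488  0.2376] poleyaw -15.939999999999998 toolz [ 0.0183  0.0099 -0.9998] F [ 0.59 -0.47 -1.2 ] M [-0.    0.06 -0.02] gap 0.166 Fx_hood 0.69
hood tcp [-0.1113 -0.0016  0.2376]
```

Emit:
jog_arm([
  [-0.5,0.14,0,0,255],
  [-0.5,0.14,0,0,255],
  [-0.5,0.14,0,0,255],
])

```text
t: 7.02
tcp_pos: [0.5079, -0.045, 0.2375]
tool_rot: [0.138, 0.99, 0.006, 0.011]
force: [3.5, -0.4, -2.1]
finger_gap: 0.163
```

```bash
cat >> h.py <<'E'
def flap(tag,pts):
    sc=load(tag); cc=cloud(sc)
    k=np.zeros((480,640),np.uint8); cv2.fillPoly(k,[np.array(pts,np.int32)],1); P=cc[k.astype(bool)&(sc['depth']>0)]
    for _ in range(5):
        m=P.mean(0); n=np.linalg.svd(P-m)[2][2]; n*=np.sign(-n[0]); r=(P-m)@n; P=P[abs(r)<max(2.5*np.std(r),.001)]
    print('flap tilt',np.arcsin(n[2]).round(3),'at',ho(m).round(4),'sd',np.std(r).round(4),len(P))
E
python3 - <<'E'
from h import *
stt()
snap('scene','s5');crop('s5',340,140,430,230,8,'c11')
E
```

```text
t 7.02 tcp [ 0.5079 -0.045   0.2375] poleyaw -15.909999999999997 toolz [ 0.0243  0.0088 -0.9997] F [ 3.46 -0.43 -2.13] M [-0.01 -0.41  0.11] gap 0.163 Fx_hood 3.45
hood tcp [-0.1248 -0.0015  0.2375]
```

View pics/c11.png

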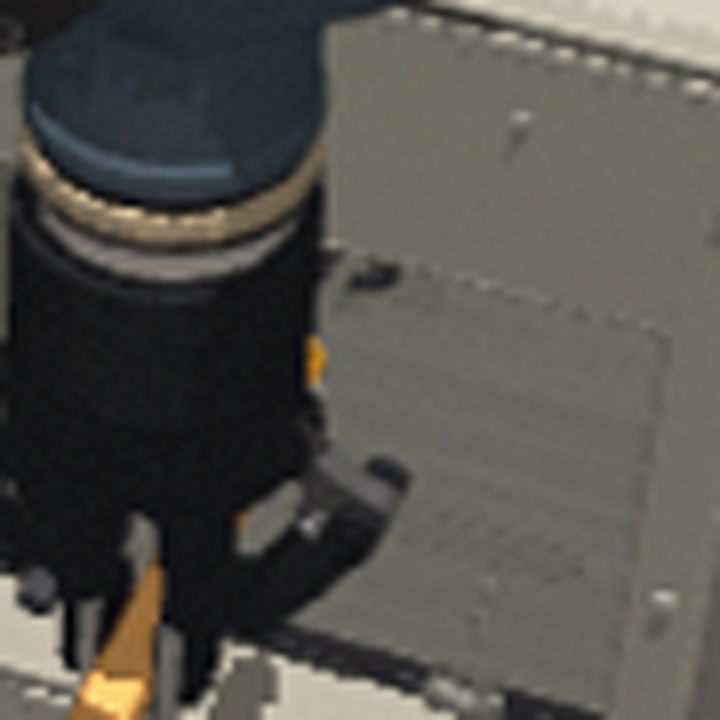

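Emit:
jog_arm([
  [-0.4,0.11,0,0,255],
  [-0.4,0.12,0,0,255],
  [-0.4,0.11,0,0,255],
  [-0.4,0.11,0,0,255],
  [-0.4,0.12,0,0,255],
])

```text
t: 7.48
tcp_pos: [0.4864, -0.0388, 0.2387]
tool_rot: [0.138, 0.99, 0.006, 0.013]
force: [3.7, -0.2, -3.2]
finger_gap: 0.161
```

```bash
python3 - <<'E'
from h import *
stt()
snap('scene','s6');crop('s6',340,140,430,230,8,'c12')
E
```

```text
t 7.48 tcp [ 0.4864 -0.0388  0.2387] poleyaw -15.89 toolz [ 0.0276  0.0078 -0.9996] F [ 3.65 -0.18 -3.17] M [ 0.   -0.24  0.11] gap 0.161 Fx_hood 3.56
hood tcp [-0.1472 -0.0015  0.2387]
```

View pics/c12.png

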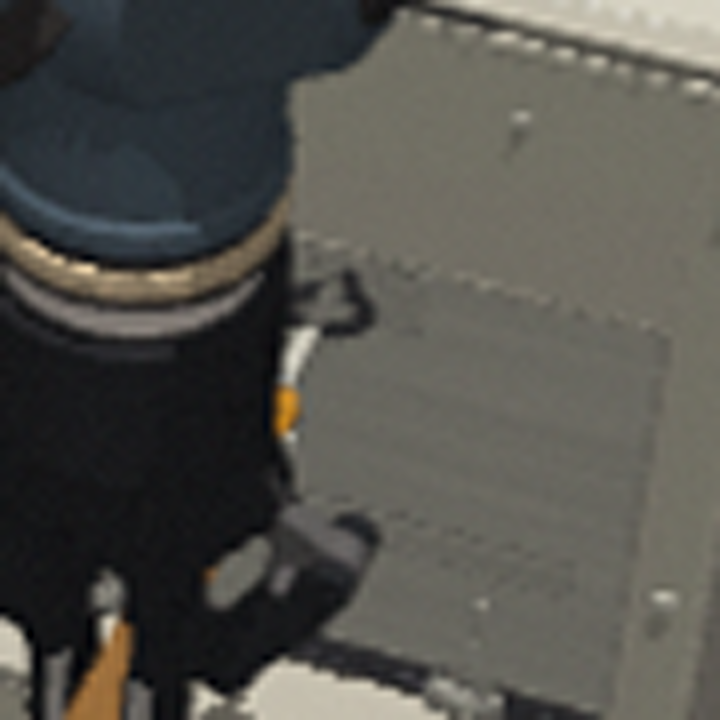

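Emit:
jog_arm([
  [-0.4,0.11,-0.05,0,255],
  [-0.4,0.12,-0.05,0,255],
  [-0.3,0.08,0,0,255],
])

```text
t: 7.78
tcp_pos: [0.4742, -0.0352, 0.2377]
tool_rot: [0.138, 0.99, 0.006, 0.013]
force: [3.0, -1.5, -2.7]
finger_gap: 0.163
```

```bash
python3 - <<'E'
from h import *
stt()
E
```

```text
t 7.78 tcp [ 0.4742 -0.0352  0.2377] poleyaw -15.89 toolz [ 0.028   0.0077 -0.9996] F [ 2.97 -1.45 -2.71] M [ 0.02 -0.36  0.11] gap 0.163 Fx_hood 3.25
hood tcp [-0.16   -0.0014  0.2377]
```

Emit:
jog_arm([
  [-0.15,0.04,0,0,255],
  [-0.15,0.04,0,0,255],
])

```text
t: 7.95
tcp_pos: [0.4705, -0.0342, 0.2375]
tool_rot: [0.138, 0.99, 0.006, 0.013]
force: [3.9, -0.5, -2.6]
finger_gap: 0.159
```

Emit:
jog_arm([
  [-0.1,0.03,0,0,255],
  [-0.1,0.03,0,0,255],
])

```text
t: 8.12
tcp_pos: [0.4682, -0.0336, 0.2374]
tool_rot: [0.138, 0.99, 0.006, 0.013]
force: [4.3, -1.2, -3.8]
finger_gap: 0.162
```

Emit:
jog_arm([
  [-0.1,0.03,0,0,255],
  [-0.1,0.03,0,0,255],
])

```text
t: 8.28
tcp_pos: [0.4662, -0.033, 0.2372]
tool_rot: [0.138, 0.99, 0.006, 0.013]
force: [4.3, -0.3, -4.7]
finger_gap: 0.163
```

Emit:
jog_arm([
  [-0.1,0.03,-0.05,0,255],
  [-0.1,0.03,-0.05,0,255],
])

```text
t: 8.45
tcp_pos: [0.4654, -0.0328, 0.2364]
tool_rot: [0.138, 0.99, 0.006, 0.015]
force: [6.5, 0.3, -3.1]
finger_gap: 0.165
```

Emit:
jog_arm([
  [-0.1,0.03,0,0,255],
  [-0.1,0.03,0,0,255],
])

```text
t: 8.62
tcp_pos: [0.4655, -0.0328, 0.2367]
tool_rot: [0.138, 0.99, 0.005, 0.017]
force: [6.6, 0.1, -6.4]
finger_gap: 0.162
```

```bash
python3 - <<'E'
from h import *
stt()
snap('scene','s7');crop('s7',330,140,430,230,8,'c13')
E
```

```text
t 8.62 tcp [ 0.4655 -0.0328  0.2367] poleyaw -15.89 toolz [ 0.0353  0.0058 -0.9994] F [ 6.62  0.06 -6.41] M [ 0.01 -0.42  0.16] gap 0.162 Fx_hood 6.35
hood tcp [-0.169  -0.0015  0.2367]
```

View pics/c13.png

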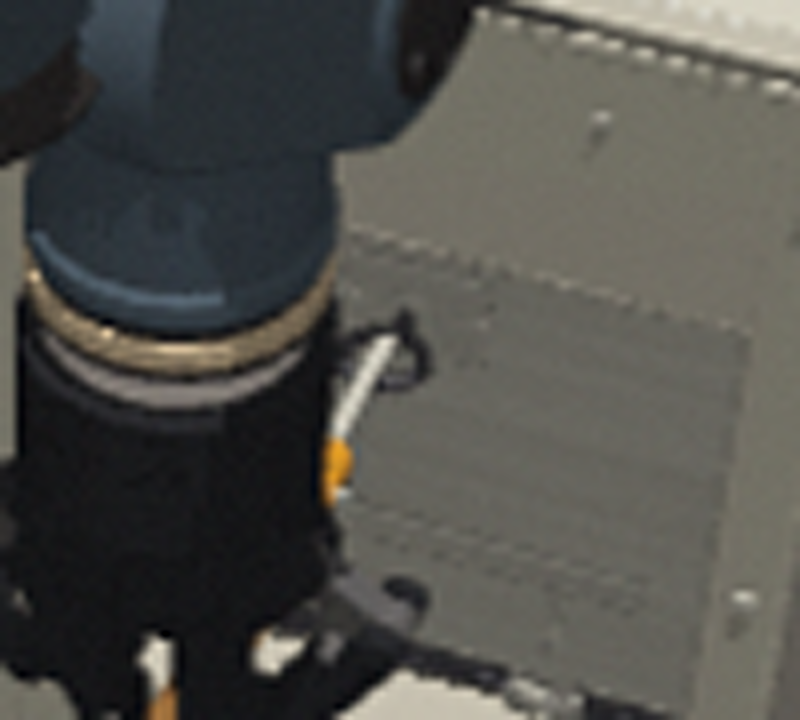

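View pics/s7.png

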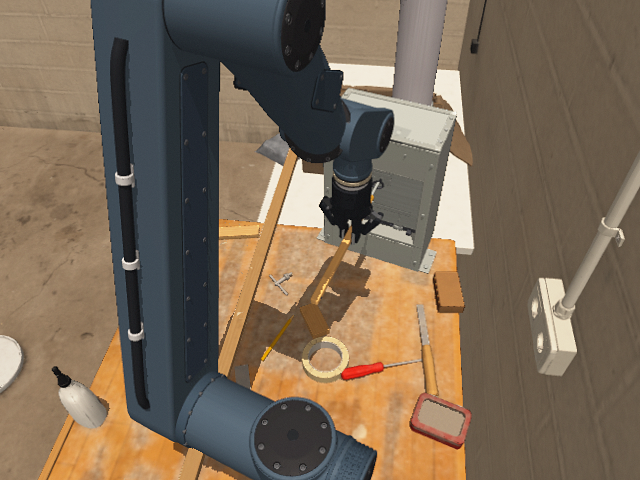

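Emit:
jog_arm([
  [-0.05,0.01,-0.3,0,255],
  [-0.05,0.01,-0.3,0,255],
])

```text
t: 8.83
tcp_pos: [0.4654, -0.0328, 0.2315]
tool_rot: [0.138, 0.99, 0.005, 0.019]
force: [1.5, -0.0, 0.6]
finger_gap: 0.163
```

```bash
python3 - <<'E'
from h import *
stt()
E
```

```text
t 8.83 tcp [ 0.4654 -0.0328  0.2315] poleyaw -15.86 toolz [ 0.0385  0.0049 -0.9992] F [ 1.48 -0.    0.55] M [-0.05 -0.66  0.23] gap 0.163 Fx_hood 1.43
hood tcp [-0.1691 -0.0015  0.2315]
```

Emit:
jog_arm([
  [-0.1,0.03,-0.03,0,255],
  [-0.1,0.03,-0.03,0,255],
])

```text
t: 9.0
tcp_pos: [0.4653, -0.0328, 0.2314]
tool_rot: [0.138, 0.99, 0.005, 0.021]
force: [5.0, -0.4, -1.9]
finger_gap: 0.164
```

```bash
python3 - <<'E'
from h import *
stt()
E
```

```text
t 9.0 tcp [ 0.4653 -0.0328  0.2314] poleyaw -15.86 toolz [ 0.0438  0.0033 -0.999 ] F [ 5.02 -0.45 -1.88] M [-0.06 -0.83  0.21] gap 0.164 Fx_hood 4.95
hood tcp [-0.1692 -0.0015  0.2314]
```

Emit:
jog_arm([
  [-0.2,0.06,0,0,255],
])

```text
t: 9.08
tcp_pos: [0.465, -0.0328, 0.2319]
tool_rot: [0.138, 0.99, 0.004, 0.024]
force: [8.2, -0.3, -2.9]
finger_gap: 0.161
```

Emit:
jog_arm([
  [-0.2,0.06,0,0,255],
])

```text
t: 9.17
tcp_pos: [0.465, -0.0328, 0.2324]
tool_rot: [0.138, 0.99, 0.004, 0.026]
force: [9.3, -1.2, -5.3]
finger_gap: 0.163
```

```bash
python3 - <<'E'
from h import *
stt()
E
```

```text
t 9.17 tcp [ 0.465  -0.0328  0.2324] poleyaw -15.86 toolz [ 5.270e-02  6.000e-04 -9.986e-01] F [ 9.33 -1.15 -5.31] M [ 0.04 -0.8   0.28] gap 0.163 Fx_hood 9.29
hood tcp [-0.1695 -0.0016  0.2324]
```

```bash
python3 - <<'E'
from h import *
snap('scene','s8');crop('s8',330,140,430,230,8,'c14')
flap('s5',[(386,178),(420,184),(415,212),(392,206)])
flap('s7',[(388,185),(420,184),(415,215),(386,208)])
flap('s8',[(388,185),(420,184),(415,215),(386,208)])
E
```

```text
flap tilt 0.392 at [ 0.0702 -0.0491  0.1801] sd 0.0024 832
flap tilt 0.069 at [ 0.0443 -0.0554  0.1919] sd 0.002 870
flap tilt 0.073 at [ 0.0439 -0.0556  0.1923] sd 0.002 866
```

View pics/c14.png

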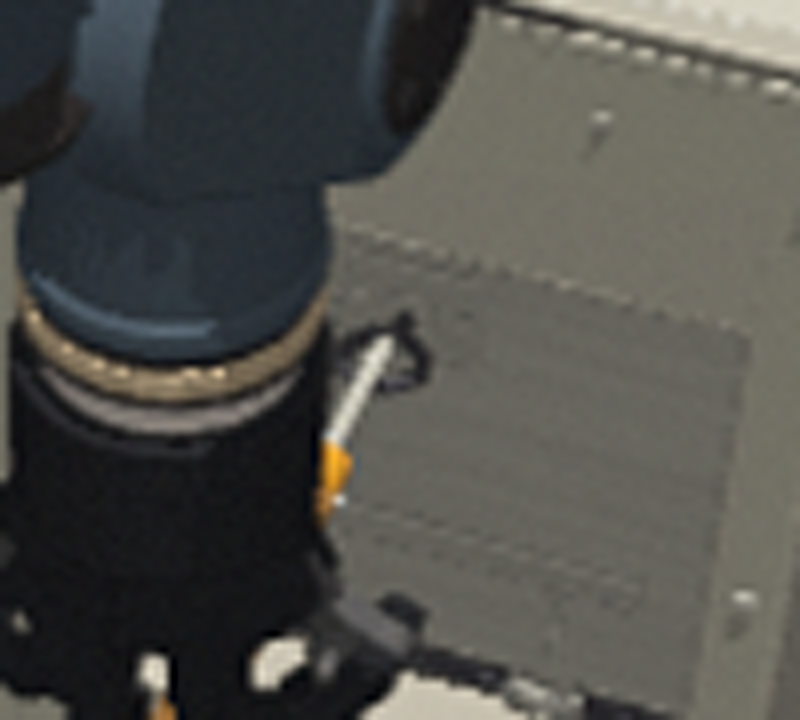

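Emit:
jog_arm([
  [-0.25,0.07,-0.15,0,255],
])

```text
t: 9.3
tcp_pos: [0.4644, -0.0327, 0.2314]
tool_rot: [0.138, 0.99, 0.004, 0.028]
force: [9.2, -0.4, -4.8]
finger_gap: 0.162
```

Emit:
jog_arm([
  [-0.25,0.07,-0.15,0,255],
])

```text
t: 9.38
tcp_pos: [0.464, -0.0326, 0.2304]
tool_rot: [0.138, 0.99, 0.003, 0.031]
force: [8.9, -0.4, -4.3]
finger_gap: 0.163
```

```bash
python3 - <<'E'
from h import *
stt()
E
```

```text
t 9.38 tcp [ 0.464  -0.0326  0.2304] poleyaw -15.849999999999994 toolz [ 0.0621 -0.002  -0.9981] F [ 8.92 -0.4  -4.26] M [-0.03 -0.9   0.25] gap 0.163 Fx_hood 8.69
hood tcp [-0.1705 -0.0017  0.2304]
```

Emit:
jog_arm([
  [-0.35,0.1,-0.1,0,255],
])

```text
t: 9.47
tcp_pos: [0.463, -0.0324, 0.2298]
tool_rot: [0.138, 0.99, 0.003, 0.034]
force: [10.2, -0.9, -5.0]
finger_gap: 0.162
```

```bash
python3 - <<'E'
from h import *
stt()
E
```

```text
t 9.47 tcp [ 0.463  -0.0324  0.2298] poleyaw -15.840000000000003 toolz [ 0.0676 -0.0036 -0.9977] F [10.19 -0.9  -5.04] M [-0.04 -1.    0.24] gap 0.162 Fx_hood 10.05
hood tcp [-0.1715 -0.0018  0.2298]
```

Emit:
jog_arm([
  [-0.35,0.1,-0.1,0,255],
])

```text
t: 9.55
tcp_pos: [0.462, -0.0322, 0.2293]
tool_rot: [0.138, 0.99, 0.002, 0.037]
force: [11.8, -0.8, -6.3]
finger_gap: 0.163
```

Emit:
jog_arm([
  [-0.35,0.1,-0.1,0,255],
])

```text
t: 9.63
tcp_pos: [0.4612, -0.0321, 0.2287]
tool_rot: [0.138, 0.99, 0.002, 0.04]
force: [11.5, -1.6, -5.8]
finger_gap: 0.161
```

```bash
python3 - <<'E'
from h import *
stt()
snap('scene','s9');crop('s9',330,140,430,230,8,'c15')
flap('s9',[(388,185),(420,184),(415,215),(386,208)])
E
```

```text
t 9.63 tcp [ 0.4612 -0.0321  0.2287] poleyaw -15.829999999999998 toolz [ 0.079  -0.0068 -0.9968] F [11.47 -1.58 -5.81] M [-0.   -0.91  0.32] gap 0.161 Fx_hood 11.47
hood tcp [-0.1733 -0.0019  0.2287]
flap tilt 0.04 at [ 0.0414 -0.0562  0.1944] sd 0.0017 870
```

View pics/c15.png

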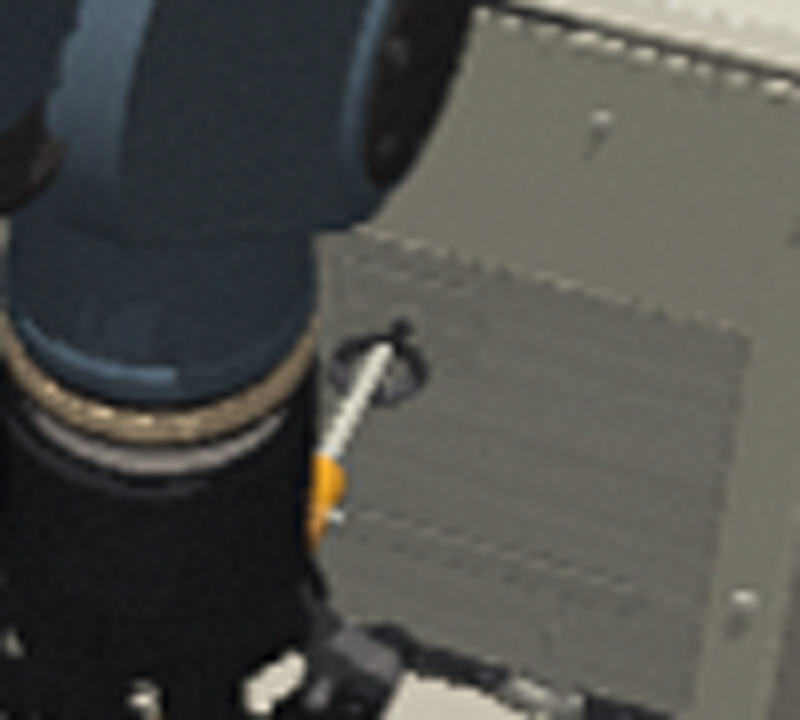

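Emit:
jog_arm([
  [-0.35,0.1,-0.25,0,255],
])

```text
t: 9.77
tcp_pos: [0.4597, -0.0317, 0.2266]
tool_rot: [0.138, 0.99, 0.002, 0.042]
force: [9.4, -0.2, -6.0]
finger_gap: 0.164
```

Emit:
jog_arm([
  [-0.35,0.1,-0.25,0,255],
])

```text
t: 9.85
tcp_pos: [0.4579, -0.0312, 0.2244]
tool_rot: [0.138, 0.99, 0.002, 0.044]
force: [7.1, -0.0, -4.2]
finger_gap: 0.159
```

```bash
python3 - <<'E'
from h import *
stt()
E
```

```text
t 9.85 tcp [ 0.4579 -0.0312  0.2244] poleyaw -15.799999999999997 toolz [ 0.0871 -0.009  -0.9962] F [ 7.08 -0.04 -4.16] M [ 0.11 -0.57  0.36] gap 0.159 Fx_hood 6.82
hood tcp [-0.1767 -0.002   0.2244]
```

Emit:
jog_arm([
  [-0.2,0.06,-0.15,0,255],
])

```text
t: 9.93
tcp_pos: [0.4557, -0.0305, 0.2225]
tool_rot: [0.138, 0.99, 0.002, 0.043]
force: [5.5, 0.4, -2.7]
finger_gap: 0.16
```

```bash
python3 - <<'E'
from h import *
stt()
snap('scene','s10');flap('s10',[(388,185),(420,184),(415,215),(386,208)])
E
```

```text
t 9.93 tcp [ 0.4557 -0.0305  0.2225] poleyaw -15.790000000000006 toolz [ 0.0862 -0.0086 -0.9962] F [ 5.48  0.36 -2.69] M [-0.12 -0.92  0.14] gap 0.16 Fx_hood 5.17
hood tcp [-0.1791 -0.0019  0.2225]
flap tilt -0.015 at [ 0.037  -0.0573  0.1985] sd 0.0017 871
```

Emit:
jog_arm([
  [-0.1,0.03,-0.1,0,255],
])

```text
t: 10.07
tcp_pos: [0.4551, -0.0304, 0.2217]
tool_rot: [0.138, 0.989, 0.001, 0.044]
force: [4.0, -0.1, -0.6]
finger_gap: 0.165
```

Emit:
jog_arm([
  [-0.1,0.03,-0.05,0,255],
])

```text
t: 10.15
tcp_pos: [0.4549, -0.0303, 0.2216]
tool_rot: [0.138, 0.989, 0.001, 0.045]
force: [5.0, -0.7, -1.4]
finger_gap: 0.165
```

```bash
python3 - <<'E'
from h import *
stt()
E
```

```text
t 10.15 tcp [ 0.4549 -0.0303  0.2216] poleyaw -15.790000000000006 toolz [ 0.0903 -0.0101 -0.9959] F [ 4.97 -0.66 -1.45] M [-0.05 -0.88  0.24] gap 0.165 Fx_hood 4.96
hood tcp [-0.1798 -0.002   0.2216]
```

Emit:
jog_arm([
  [0.15,-0.04,0,0,255],
  [0.15,-0.04,0,0,255],
])

```text
t: 10.32
tcp_pos: [0.4555, -0.0304, 0.2212]
tool_rot: [0.138, 0.99, 0.002, 0.043]
force: [1.2, 1.5, -0.9]
finger_gap: 0.161
```

```bash
python3 - <<'E'
from h import *
stt()
snap('scene','s11');flap('s11',[(388,185),(420,184),(415,215),(386,208)])
E
```

```text
t 10.32 tcp [ 0.4555 -0.0304  0.2212] poleyaw -15.799999999999997 toolz [ 0.085  -0.0087 -0.9963] F [ 1.16  1.48 -0.91] M [-0.01 -0.12  0.08] gap 0.161 Fx_hood 0.71
hood tcp [-0.1793 -0.0019  0.2212]
flap tilt -0.024 at [ 0.0365 -0.0573  0.1991] sd 0.0017 878
```

Emit:
jog_arm([
  [0.2,-0.06,0,0,255],
  [0.25,-0.07,0,0,255],
])

```text
t: 10.53
tcp_pos: [0.4571, -0.0309, 0.2202]
tool_rot: [0.138, 0.99, 0.002, 0.039]
force: [0.3, -0.7, -3.0]
finger_gap: 0.166
```

```bash
python3 - <<'E'
from h import *
stt()
snap('scene','s12');flap('s12',[(388,185),(420,184),(415,215),(386,208)]);crop('s12',330,140,430,230,8,'c16')
E
```

```text
t 10.53 tcp [ 0.4571 -0.0309  0.2202] poleyaw -15.819999999999993 toolz [ 0.078  -0.0067 -0.9969] F [ 0.31 -0.66 -2.97] M [ 0.02  0.01 -0.03] gap 0.166 Fx_hood 0.48
hood tcp [-0.1776 -0.0019  0.2202]
flap tilt -0.027 at [ 0.0365 -0.0571  0.1989] sd 0.0017 870
```

View pics/c16.png

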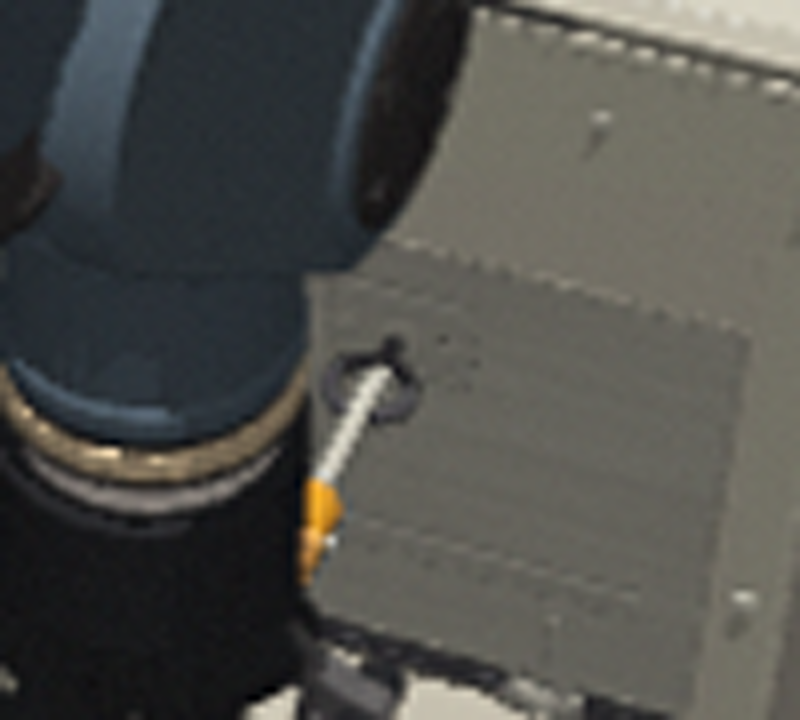

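Emit:
jog_arm([
  [0.3,-0.09,0,0,255],
  [0.1,-0.03,0.3,0,255],
])

```text
t: 10.75
tcp_pos: [0.4605, -0.0321, 0.2224]
tool_rot: [0.138, 0.99, 0.002, 0.037]
force: [1.0, 0.1, -1.1]
finger_gap: 0.161
```

```bash
python3 - <<'E'
from h import *
stt()
E
```

```text
t 10.75 tcp [ 0.4605 -0.0321  0.2224] poleyaw -15.849999999999994 toolz [ 0.0748 -0.0058 -0.9972] F [ 0.96  0.11 -1.12] M [0.   0.02 0.  ] gap 0.161 Fx_hood 0.9
hood tcp [-0.174  -0.0021  0.2224]
```

Hook centred with no load. I'll lift in small steps now.

Emit:
jog_arm([
  [0,0,0.4,0,255],
  [0,0,0.4,0,255],
])

```text
t: 10.92
tcp_pos: [0.4602, -0.032, 0.2305]
tool_rot: [0.138, 0.99, 0.002, 0.036]
force: [0.2, 0.4, -2.0]
finger_gap: 0.161
```

Emit:
jog_arm([
  [0,0,0.4,0,255],
  [0,0,0.4,0,255],
])

```text
t: 11.08
tcp_pos: [0.4601, -0.032, 0.2395]
tool_rot: [0.138, 0.99, 0.002, 0.036]
force: [0.8, -0.5, -1.2]
finger_gap: 0.165
```

```bash
python3 - <<'E'
from h import *
stt()
E
```

```text
t 11.08 tcp [ 0.4601 -0.032   0.2395] poleyaw -15.86 toolz [ 0.0724 -0.0052 -0.9974] F [ 0.76 -0.55 -1.18] M [ 0.09  0.01 -0.01] gap 0.165 Fx_hood 0.88
hood tcp [-0.1744 -0.0022  0.2395]
```

Emit:
jog_arm([
  [0,0,0.4,0,255],
  [0,0,0.5,0,255],
  [0,0,0,0,255],
])

```text
t: 11.33
tcp_pos: [0.4607, -0.0322, 0.2508]
tool_rot: [0.138, 0.99, 0.002, 0.038]
force: [-0.5, -0.7, -1.3]
finger_gap: 0.163
```

```bash
python3 - <<'E'
from h import *
stt()
snap('scene','s13');flap('s13',[(388,185),(420,184),(415,215),(386,208)]);crop('s13',330,140,430,230,8,'c17')
s=load('s13')
E
```

```text
t 11.33 tcp [ 0.4607 -0.0322  0.2508] poleyaw -15.86 toolz [ 0.0749 -0.006  -0.9972] F [-0.52 -0.68 -1.25] M [-0.   -0.   -0.02] gap 0.163 Fx_hood -0.31
hood tcp [-0.1738 -0.0022  0.2508]
flap tilt -0.023 at [ 0.0365 -0.0574  0.1988] sd 0.0016 872
```

View pics/c17.png

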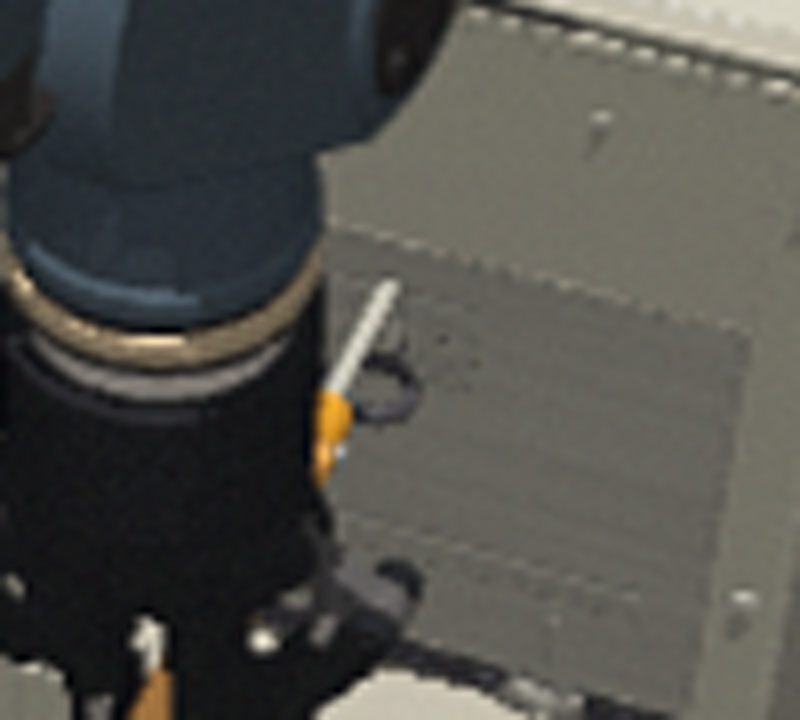

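Emit:
jog_arm([
  [-0.5,0.14,0,0,255],
  [-0.7,0.2,0,0,255],
])

```text
t: 11.55
tcp_pos: [0.4491, -0.029, 0.2508]
tool_rot: [0.138, 0.99, 0.002, 0.038]
force: [-0.9, 0.3, -1.7]
finger_gap: 0.164
```

```bash
python3 - <<'E'
from h import *
stt()
E
```

```text
t 11.55 tcp [ 0.4491 -0.029   0.2508] poleyaw -15.86 toolz [ 0.0762 -0.0065 -0.9971] F [-0.87  0.28 -1.72] M [-0.04  0.05 -0.01] gap 0.164 Fx_hood -0.91
hood tcp [-0.1858 -0.0023  0.2508]
```

Emit:
jog_arm([
  [-1,0.29,0,0,255],
  [-1.3,0.37,0,0,255],
  [-0.5,1.5,0.5,1,255],
  [0,3,1,2,255],
  [0,3,1,2,255],
  [0,3,0,2,255],
  [0.5,3,0,2,255],
  [0.5,3,0,2,255],
  [0.5,3,0,2,255],
  [0.5,3,0,2,255],
])

```text
t: 12.38
tcp_pos: [0.4232, 0.2086, 0.2737]
tool_rot: [0.007, 1.0, 0.006, 0.03]
force: [0.8, -1.2, -0.9]
finger_gap: 0.166
```

```bash
python3 - <<'E'
from h import *
stt()
snap('scene','s14');flap('s14',[(388,185),(420,184),(415,215),(386,208)])
E
```

```text
t 12.38 tcp [0.4232 0.2086 0.2737] poleyaw -0.8199999999999932 toolz [ 0.0604  0.0106 -0.9981] F [ 0.79 -1.24 -0.85] M [-0.04  0.07 -0.02] gap 0.166 Fx_hood 1.1
hood tcp [-0.2758  0.2191  0.2737]
flap tilt -0.023 at [ 0.0365 -0.0571  0.1989] sd 0.0016 877
```

View pics/s14.png

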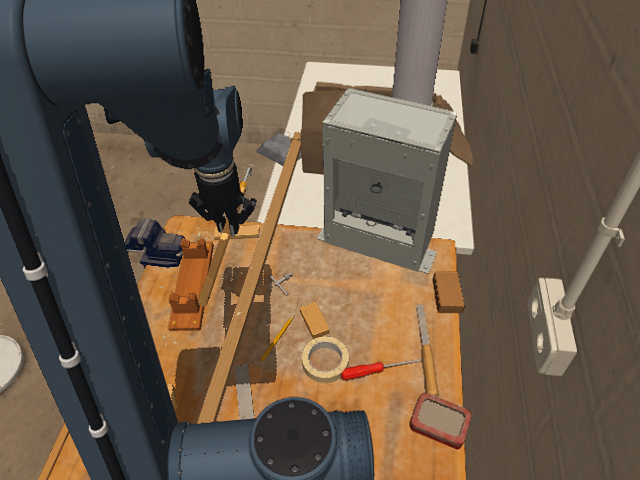

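Emit:
jog_arm([
  [1,2.5,-1,1.5,255],
  [1,3,-2,2,255],
  [1,3,-2.5,2,255],
  [1,3,-2.5,2,255],
  [0.8,2.2,-2.5,1.5,255],
  [0.4,1,-2,0.8,255],
  [0,0,-1,0,255],
  [0,0,0,0,255],
])

```text
t: 13.1
tcp_pos: [0.4697, 0.367, 0.1327]
tool_rot: [-0.087, 0.996, 0.01, 0.03]
force: [-0.6, -0.5, -1.8]
finger_gap: 0.158
```

```bash
python3 - <<'E'
from h import *
stt()
snap('scene','s15');snap('top','t15');crop('s15',130,200,290,340,5,'c18')
E
```

```text
t 13.1 tcp [0.4697 0.367  0.1327] poleyaw 10.040000000000006 toolz [ 0.0571  0.0254 -0.998 ] F [-0.56 -0.49 -1.78] M [-0.04  0.07  0.  ] gap 0.158 Fx_hood -0.41
hood tcp [-0.2745  0.3841  0.1327]
```

View pics/s15.png

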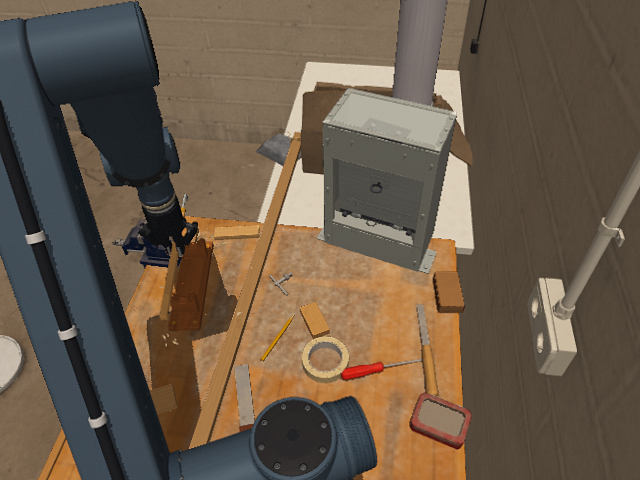

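View pics/t15.png

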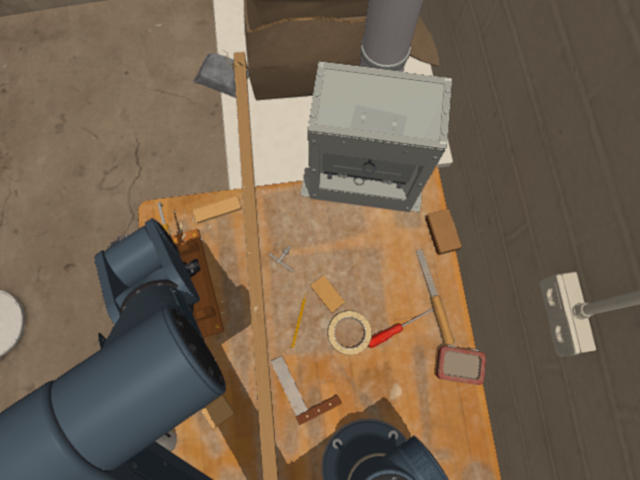

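Emit:
jog_arm([
  [0.3,-0.4,-0.7,-0.5,255],
  [0.3,-0.4,-1,-0.4,255],
  [0,0,-1,0,255],
  [0,0,-0.7,0,255],
  [0,0,0,0,255],
])

```text
t: 13.62
tcp_pos: [0.48, 0.3552, 0.1042]
tool_rot: [-0.075, 0.996, 0.012, 0.036]
force: [0.2, -0.4, -1.8]
finger_gap: 0.165
```

```bash
python3 - <<'E'
from h import *
stt()
E
```

```text
t 13.62 tcp [0.48   0.3552 0.1042] poleyaw 8.689999999999998 toolz [ 0.0694  0.029  -0.9972] F [ 0.16 -0.43 -1.83] M [-0.    0.04 -0.02] gap 0.165 Fx_hood 0.27
hood tcp [-0.2614  0.3756  0.1042]
```

Emit:
jog_arm([
  [-0.35,0.4,1,0.4,255],
  [0,0,2.5,0,255],
  [0,0,3.5,0,255],
])

```text
t: 13.87
tcp_pos: [0.4708, 0.356, 0.1689]
tool_rot: [-0.078, 0.997, 0.008, 0.027]
force: [1.2, 0.5, -1.3]
finger_gap: 0.159
```

```bash
python3 - <<'E'
from h import *
stt()
E
```

```text
t 13.87 tcp [0.4708 0.356  0.1689] poleyaw 9.010000000000005 toolz [ 0.052   0.0211 -0.9984] F [ 1.24  0.46 -1.33] M [-0.02 -0.01  0.01] gap 0.159 Fx_hood 1.07
hood tcp [-0.2704  0.3739  0.1689]
```

Emit:
jog_arm([
  [0,0,0,0,255],
  [0,0,0,0,255],
])

```text
t: 14.03
tcp_pos: [0.4742, 0.3589, 0.1775]
tool_rot: [-0.079, 0.996, 0.011, 0.034]
force: [-0.6, -0.2, -2.0]
finger_gap: 0.162
```

```bash
python3 - <<'E'
from h import *
stt()
E
```

```text
t 14.03 tcp [0.4742 0.3589 0.1775] poleyaw 9.090000000000003 toolz [ 0.0651  0.0281 -0.9975] F [-0.63 -0.18 -2.02] M [-0.11  0.06 -0.01] gap 0.162 Fx_hood -0.55
hood tcp [-0.2679  0.3776  0.1775]
```

Emit:
jog_arm([
  [0.1,0,-1,0,255],
  [0,0,-2,0,255],
  [0,0,-2,0,255],
  [0,0,-2,0,255],
  [0,0,-1.5,0,255],
  [0,0,-1,0,255],
  [0,0,-0.5,0,255],
  [0,0,0,0,255],
  [0,0,0,0,255],
])

```text
t: 14.78
tcp_pos: [0.4718, 0.359, 0.0686]
tool_rot: [-0.08, 0.996, 0.011, 0.032]
force: [0.2, 0.5, -1.2]
finger_gap: 0.167
```

```bash
python3 - <<'E'
from h import *
stt()
E
```

```text
t 14.78 tcp [0.4718 0.359  0.0686] poleyaw 9.219999999999999 toolz [ 0.0625  0.0275 -0.9977] F [ 0.2   0.5  -1.25] M [ 0.01  0.03 -0.01] gap 0.167 Fx_hood 0.06
hood tcp [-0.2702  0.377   0.0686]
```

Emit:
jog_arm([
  [0.4,0,-0.5,0,255],
  [0,0,-0.2,0,255],
])

```text
t: 14.95
tcp_pos: [0.477, 0.3595, 0.0623]
tool_rot: [-0.08, 0.996, 0.012, 0.034]
force: [0.5, 0.3, -1.5]
finger_gap: 0.165
```

```bash
python3 - <<'E'
from h import *
stt()
snap('wrist','w5')
E
```

```text
t 14.95 tcp [0.477  0.3595 0.0623] poleyaw 9.239999999999995 toolz [ 0.065   0.0288 -0.9975] F [ 0.48  0.27 -1.54] M [-0.03  0.    0.06] gap 0.165 Fx_hood 0.39
hood tcp [-0.2654  0.379   0.0623]
```

View pics/w5.png

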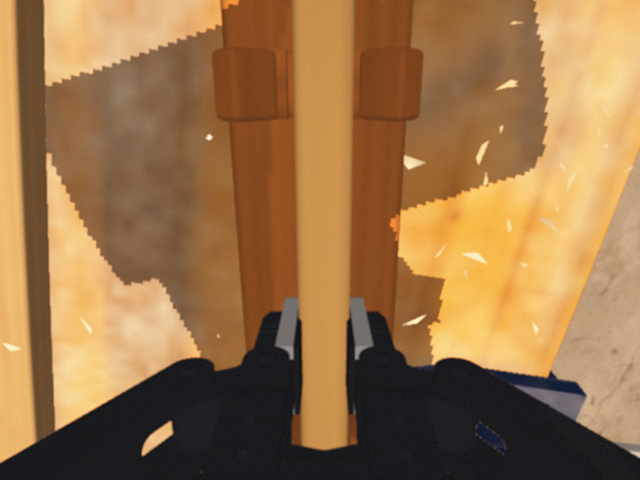

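Emit:
jog_arm([
  [0,-0.08,-0.4,0,255],
  [0,0,-0.3,0,255],
  [0,0,0,0,255],
])

```text
t: 15.25
tcp_pos: [0.4777, 0.3591, 0.0561]
tool_rot: [-0.08, 0.996, 0.012, 0.035]
force: [0.8, -0.1, -0.8]
finger_gap: 0.16
```

```bash
python3 - <<'E'
from h import *
stt()
E
```

```text
t 15.25 tcp [0.4777 0.3591 0.0561] poleyaw 9.230000000000004 toolz [ 0.0673  0.03   -0.9973] F [ 0.77 -0.09 -0.85] M [-0.05 -0.    0.03] gap 0.16 Fx_hood 0.77
hood tcp [-0.2646  0.3788  0.0561]
```

Emit:
jog_arm([
  [0,0,-0.2,0,255],
  [0,0,-0.2,0,255],
])

```text
t: 15.42
tcp_pos: [0.4782, 0.3593, 0.0526]
tool_rot: [-0.08, 0.996, 0.013, 0.035]
force: [-0.6, -0.2, 1.4]
finger_gap: 0.163
```

Emit:
jog_arm([
  [0,0,-0.2,0,255],
  [0,0,-0.2,0,255],
])

```text
t: 15.58
tcp_pos: [0.4786, 0.3594, 0.0501]
tool_rot: [-0.08, 0.996, 0.013, 0.036]
force: [-0.3, -0.8, 12.2]
finger_gap: 0.165
```

```bash
python3 - <<'E'
from h import *
stt()
E
```

```text
t 15.58 tcp [0.4786 0.3594 0.0501] poleyaw 9.219999999999999 toolz [ 0.0688  0.031  -0.9971] F [-0.32 -0.77 12.16] M [-0.34  1.14  0.03] gap 0.165 Fx_hood -0.1
hood tcp [-0.2639  0.3793  0.0501]
```

Emit:
jog_arm([
  [0,0,-0.15,0,255],
  [0,0,-0.15,0,255],
  [0,0,-0.15,0,255],
])

```text
t: 15.83
tcp_pos: [0.4785, 0.3595, 0.0501]
tool_rot: [-0.08, 0.996, 0.013, 0.035]
force: [-0.6, -0.9, 11.6]
finger_gap: 0.161
```

```bash
python3 - <<'E'
from h import *
stt()
E
```

```text
t 15.83 tcp [0.4785 0.3595 0.0501] poleyaw 9.230000000000004 toolz [ 0.0679  0.0307 -0.9972] F [-0.62 -0.89 11.63] M [-0.39  1.12  0.06] gap 0.161 Fx_hood -0.35
hood tcp [-0.2639  0.3794  0.0501]
```

Emit:
jog_arm([
  [0,0,0,0,255],
  [0,0,-0.05,0,255],
], squeeze=20)

```text
t: 16.0
tcp_pos: [0.4783, 0.3594, 0.0519]
tool_rot: [-0.08, 0.996, 0.013, 0.035]
force: [-0.7, -0.5, 3.1]
finger_gap: 0.161
```

```bash
python3 - <<'E'
from h import *
stt()
E
```

```text
t 16.0 tcp [0.4783 0.3594 0.0519] poleyaw 9.239999999999995 toolz [ 0.0675  0.0306 -0.9973] F [-0.75 -0.51  3.08] M [-0.21  0.44  0.06] gap 0.161 Fx_hood -0.58
hood tcp [-0.2641  0.3792  0.0519]
```

Emit:
jog_arm([
  [0,0,-0.2,0,255],
  [0,0,-0.2,0,255],
])

```text
t: 16.17
tcp_pos: [0.4785, 0.3595, 0.0501]
tool_rot: [-0.08, 0.996, 0.013, 0.035]
force: [-0.8, -1.3, 11.0]
finger_gap: 0.164
```

```bash
python3 - <<'E'
from h import *
stt()
E
```

```text
t 16.17 tcp [0.4785 0.3595 0.0501] poleyaw 9.25 toolz [ 0.0682  0.0309 -0.9972] F [-0.8  -1.26 11.02] M [-0.39  1.18  0.05] gap 0.164 Fx_hood -0.43
hood tcp [-0.2639  0.3794  0.0501]
```

Emit:
jog_arm([
  [0,0,-0.2,0,255],
  [0,0,-0.2,0,255],
])

```text
t: 16.33
tcp_pos: [0.4788, 0.3596, 0.0491]
tool_rot: [-0.08, 0.996, 0.013, 0.035]
force: [-0.7, -1.5, 6.9]
finger_gap: 0.162
```

```bash
python3 - <<'E'
from h import *
stt()
snap('scene','s16');crop('s16',110,180,260,340,5,'c20')
E
```

```text
t 16.33 tcp [0.4788 0.3596 0.0491] poleyaw 9.269999999999996 toolz [ 0.0683  0.031  -0.9972] F [-0.68 -1.55  6.85] M [-0.59  0.66  0.23] gap 0.162 Fx_hood -0.23
hood tcp [-0.2637  0.3796  0.0491]
```

View pics/c20.png

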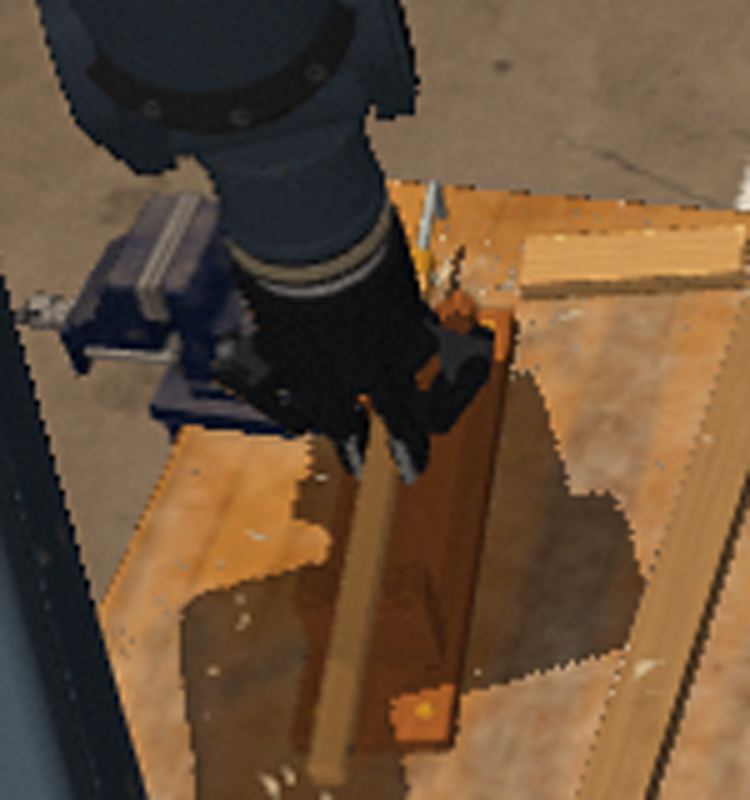

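Emit:
jog_arm([
  [0,0,-0.2,0,255],
  [0,0,-0.15,0,255],
])

```text
t: 16.55
tcp_pos: [0.479, 0.3594, 0.0477]
tool_rot: [-0.081, 0.996, 0.013, 0.036]
force: [-2.2, 0.2, 13.8]
finger_gap: 0.163
```

```bash
python3 - <<'E'
from h import *
stt()
snap('wrist','w6')
E
```

```text
t 16.55 tcp [0.479  0.3594 0.0477] poleyaw 9.319999999999993 toolz [ 0.0688  0.0307 -0.9972] F [-2.16  0.18 13.81] M [-0.34  1.25  0.09] gap 0.163 Fx_hood -2.12
hood tcp [-0.2634  0.3795  0.0477]
```

View pics/w6.png

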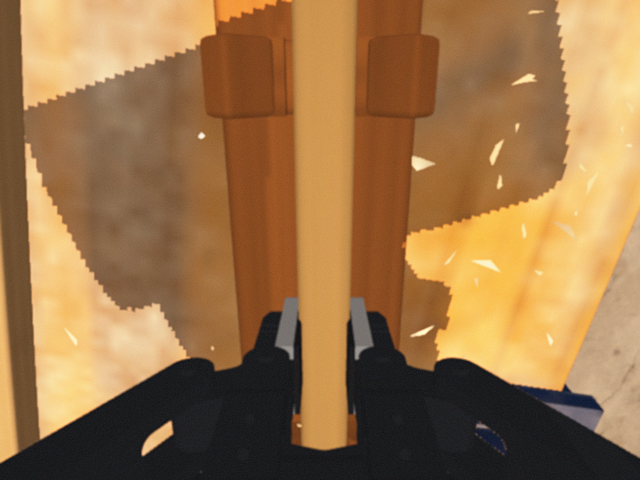

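Emit:
jog_arm([
  [0,0,0.1,0,255],
  [0,0,0,0,185],
  [0,0,0,0,170],
  [0,0,0,0,150],
])

```text
t: 16.93
tcp_pos: [0.4798, 0.3599, 0.0501]
tool_rot: [-0.081, 0.996, 0.013, 0.037]
force: [-0.3, -0.0, 0.2]
finger_gap: 0.411
```

```bash
python3 - <<'E'
from h import *
stt()
snap('wrist','w7');snap('scene','s17');crop('s17',110,180,260,340,5,'c21')
E
```

```text
t 16.93 tcp [0.4798 0.3599 0.0501] poleyaw 9.340000000000003 toolz [ 0.0714  0.0319 -0.9969] F [-0.34 -0.02  0.24] M [0.03 0.05 0.07] gap 0.411 Fx_hood -0.32
hood tcp [-0.2628  0.3801  0.0501]
```

View pics/w7.png

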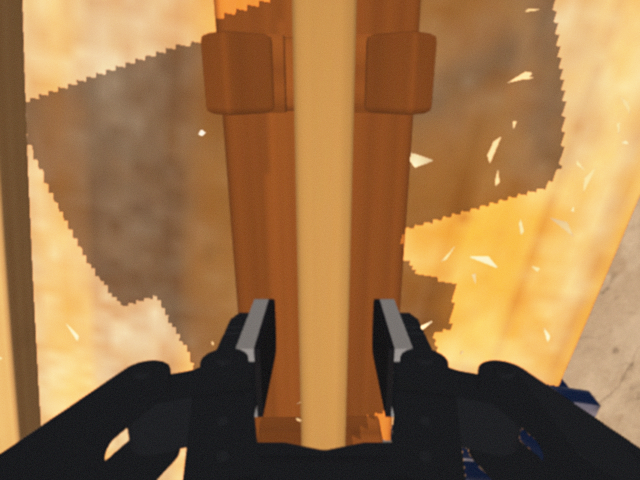

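View pics/c21.png

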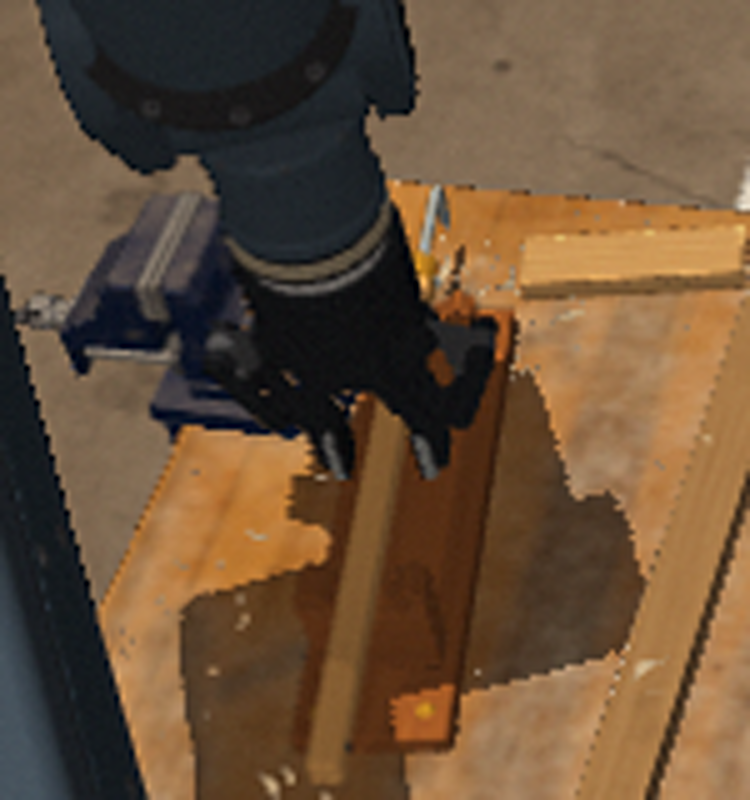

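Emit:
jog_arm([
  [0,0,0.5,0,100],
  [0,0,1.5,0,60],
  [0,0,2.5,0,0],
  [0,0,3,0,0],
  [0,0,3,0,0],
  [-2,0,3,0,0],
  [-2,1,3,0,0],
  [-2,2,2,0,0],
  [-2,2,1,0,0],
])

```text
t: 17.78
tcp_pos: [0.398, 0.4056, 0.249]
tool_rot: [-0.076, 0.996, 0.011, 0.033]
force: [-0.4, 0.8, 0.5]
finger_gap: 0.999
```

Emit:
jog_arm([
  [-2,2,0,0,0],
  [-2,2,0,0,0],
  [-2,2,0,0,0],
  [-2,2,0,0,0],
  [-1,1,0,0,0],
  [0,0,0,0,0],
  [0,0,0,0,0],
])

```text
t: 18.37
tcp_pos: [0.3007, 0.5035, 0.257]
tool_rot: [-0.079, 0.996, 0.016, 0.038]
force: [0.2, 0.1, 0.3]
finger_gap: 1.001
```

```bash
python3 - <<'E'
from h import *
stt()
snap('scene','s18');t=snap('top','t18');flap('s18',[(388,185),(420,184),(415,215),(386,208)])
crop('t18',130,190,260,370,4,'c22');crop('s18',110,180,260,350,5,'c23')
for tag in ('t18','s18'):
    C=cloud(load(tag)); m=(C[...,2]>.062)&(C[...,2]<.082)&(C[...,0]>.25)&(C[...,0]<.62)&(C[...,1]>.28)&(C[...,1]<.42)
    P=C[m]; P=P[abs(P[:,1]-(.355+(P[:,0]-.477)*.158))<.012]
    vx,vy,x0,y0=cv2.fitLine(P[:,:2].astype(np.float32),cv2.DIST_HUBER,0,.01,.01)[:,0]
    print(tag,len(P),np.degrees(np.arctan2(vy,vx)),'y@.477',y0+(.477-x0)*vy/vx,'x',P[:,0].min(),P[:,0].max(),'z slope',np.polyfit(P[:,0]-.45,P[:,2],1))
E
```

```text
t 18.37 tcp [0.3007 0.5035 0.257 ] poleyaw 9.099999999999994 toolz [ 0.0728  0.0373 -0.9966] F [0.18 0.06 0.28] M [ 0.01 -0.03  0.01] gap 1.001 Fx_hood 0.16
hood tcp [-0.4744  0.4691  0.257 ]
flap tilt -0.02 at [ 0.0366 -0.0573  0.1989] sd 0.0017 874
t18 968 9.040009 y@.477 0.35600758 x 0.29985585479121835 0.6189522791388697 z slope [0.00010655 0.07005392]
s18 776 8.955047 y@.477 0.35735592 x 0.29486281688467186 0.6156608220656348 z slope [0.00087638 0.06958342]
```

View pics/c22.png

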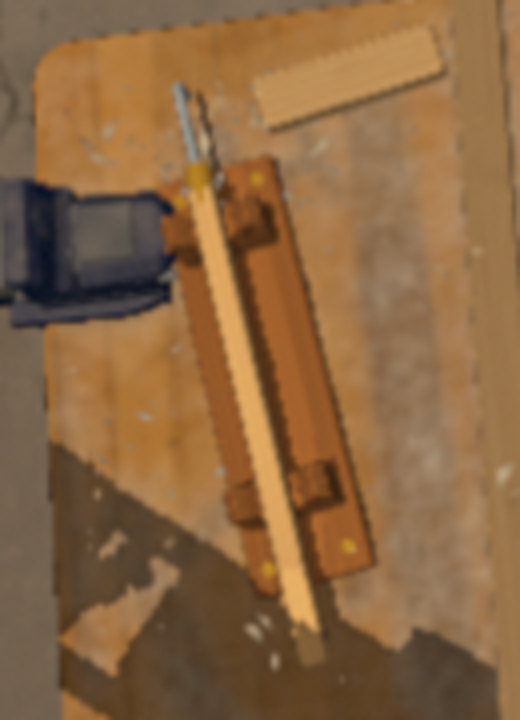

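View pics/s18.png

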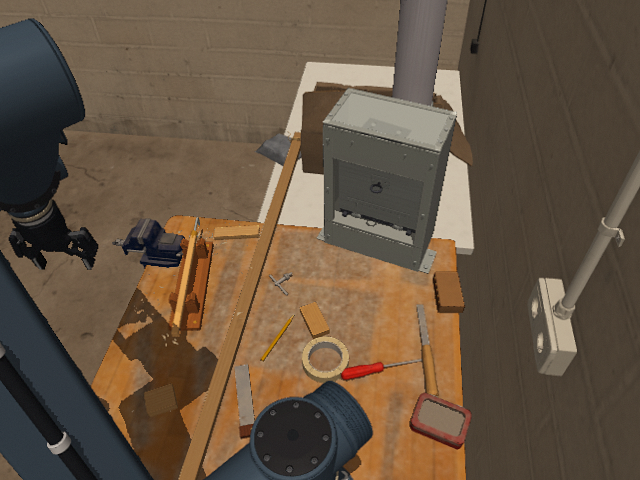

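The last views show the pole level in both notches, as it was at the start (hook tip near (175,212) in the top view), and the flap shut at about -0.02 rad with nothing touching it. The other items haven't moved and the arm is clear, so I'm handing in.

```bash
python3 - <<'E'
from station import *
print(sign_off())
E
```

```text
the job is handed in; nothing more can be done
None
```

The flap is shut and latched, and the pole is back in its rest with its hook hanging down. I handed the job in at about 18.4 s of the 72 s allowed; sign-off gave no verdict.

- **Closing the flap:** I lowered the hook into the ring eye and drew the flap gently. The pull peaked at about 12 N in the readings between moves. It then fell to about 5 N as the catch snapped, and to almost nothing when I slackened.
- **Latch check:** The flap stayed at about -0.02 rad, by camera depth, from slackening through unhooking to hand-in.
- **Pole in its rest:** The final pictures show it level in both notches. Its heading is about 9.0° and its ends and side position are within a few mm of the start.
- **Other things:** The sanding block, offcuts and other bench items look unmoved, and the arm ended clear of everything.

Three things did not go cleanly:

- **Tool tilt:** The tool crept up to about 5° nose-up under load and could not be levelled directly. I lowered the arm to keep the hook in the eye. On return I pressed the pole's rear into its notch with about 14 N at most, then loosened the grip so it could settle level.
- **Downward drag:** While I pulled, the force reading also showed up to about 5 N of downward drag on the hook, probably friction in the eye.
- **Hook height:** The arm's readings and the cameras disagreed by 5 to 10 mm on the hook's height before it entered. I split the difference and felt no contact going in.

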